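# Move the saucepan to the large burner and hold its knob at spark

## Robot

A 6-joint arm with a two-finger parallel gripper is mounted at the origin on the work surface. World frame = base frame: x ahead of the robot, y to its left, z up, the work surface at z = 0. Lengths are in mm, angles in rad, forces in N, time in s.
With the tool pointing down it reaches from about 325 to 850 mm from the base axis. Payload 4.4 kg.
Tool frame: the origin (TCP) lies on the centre line of the jaws, within the pads' length; the fingertips stand 25 mm ahead of it and the grasp point (between the pads) lies 6 mm ahead of it; z points along the fingers, y is the direction in which the jaws open and shut (so a half turn about z gives the same grasp; the last joint's range is limited). The gripper opens to 94 mm and grips with 3 to 60 N. Pads are 16 mm wide; open, the fingers measure 119 mm over their backs; the gripper's body (75 mm by 177 mm) begins 78 mm behind the grasp point.
Start: joints at [-0.15, 0.207, 1.542, -0, 1.393, -0.15], TCP at [575.002, -0.012, 200.447] pointing down, gripper open.
Joint ranges: [-2.73, 2.73], [-0.86, 2.22], [0.23, 2.46], [-1.11, 4.25], [0.08, 2.63], [-2.82, 2.82]. Speed limits (rad/s): [2.79, 2.79, 3.14, 3.14, 3.14, 3.14].

## Interface

Orientations are given as a unit quaternion [w, x, y, z].
In Python, from station import bot gives the robot as it stands. The module is installed in compiled form; this text tells all that it offers.
- The arm moves only by the tool drive_tool, never from a script. Its argument "motion" is a list of rows, each an object of numbers: "tx", "ty", "tz": the shift along the tool's x, y, z in mm; "ax", "ay", "az": the turn, a rotation vector about the tool's x, y, z in rad. A call has 1 to 12 rows; each row shifts and turns the pose as measured when the row begins, along the tool's axes as they then stand; what a row does not reach is not made up. A row lasts 1/10 s, in which the tool goes at most 50 mm and 8.59 degrees, less where a joint would pass 70% of its speed; a pose out of reach is approached as far as the arm can. A call is refused whole if a number of a shift passes 50 or a number of a turn 0.15, either way. A call with a gripper value outside its range is refused whole. "gripper" is the opening, from -1 (shut) to 1 (fully open), so that 0 is half open, set as the call begins (left out, the last holds). The fingers move at their own pace and stop on an object; the grip force is fixed at half the most. Time passes only in rows, so rows that do not move let the fingers close. It gives the time, the measured TCP pose, the force and the opening at its end, in the units of the state.
- bot.state(): the state, without advancing time (a new reading comes with each control period).
- bot.grab_frame(name): name is "scene" or "side" or "wrist"; returns (picture, depth): 420x560x3 uint8, blue, green, red; 420x560 float32, mm along the optical axis (not along the pixel's ray), 0 where there is no reading.
- bot.calibration(name): a dict with "fovy" (degrees; the focal length in pixels is half the picture's height over the tangent of half this angle, whatever the lens; pixels are square), "cx", "cy" (the principal point, pixels), "D" ([k1, k2, p1, p2, k3] as OpenCV has them; the pictures are not rectified), "T" (4x4, takes a point from camera to world coordinates); the wrist camera has in their place "mount" (4x4, takes a point from camera to tool coordinates, whose origin is the TCP and whose axes are the flange's). Camera axes: x right, y down, z forward; pixel columns grow to the right and rows downward; lengths in mm; the calibration is good to about 2 mm. A picture is of the moment at which its call begins: read the wrist's pose just before it. calibration takes no time and is no camera call.
- bot.job_done(): hands the job in, once; it reports no verdict.
The state is a dict: "t": time; "joint_pos": joint angles; "dq": joint speeds; "joint_efforts": joint torques, N m; "ee_pos": TCP position; "tool_rot": TCP orientation; "wrist_force": force on the tool from outside, world axes, zero at the start; "wrist_torque": the same for the moment, N m; "gripper_width": opening from 0.0 (shut) to 1.0 (fully open).
Only numpy, scipy, OpenCV 4.12 (cv2) and the standard library are available. Lean on these libraries where they do the work, as an engineer would, in place of code of your own. Each camera call takes 0.05 s, during which the arm holds its last target.

## Task

The saucepan stands on the hob's small burner and has to go on the large one: slide it sideways along the grate, without lifting or tipping it, until it stands centred over the large burner. Then light that burner: turn the knob in front of it anticlockwise past its two clicks (low and full) as far as it goes, to the spring-loaded spark position, and hold it there against the spring; finish while still holding the knob at spark. Leave the small burner's knob off and everything else on the counter where it stands.

Things in the scene. Friction and masses are not known exactly. Their poses are not given: they have to be found in the camera images.
- hob: fixed two-burner gas hob, steel deck 370 (x) x 560 (y) mm, 60 mm high, turned a little; origin: centre of its underside, x to the back, y left. Two black grates form one level top 231 x 500 mm, 100 mm above the counter, with bars along y on which a pan slides; the grate's front edge is 55 mm behind the knobs' axes. Burners 130 mm left and right of the middle; which is the large one varies
- burner_large_top (a point): top centre of the large burner (cap 84 mm across, crown 92 mm), 15 mm below the grate's top, where the pan must go; axes as the hob's
- burner_small_top (a point): top centre of the small burner (cap 46 mm across, crown 54 mm), where the pan stands at the start; axes as the hob's
- pan_center (a point): open aluminium saucepan, 150 mm across (154 at the rim), 70 mm high, wall 3 mm, about 0.65 kg, loose on the grate: the point on its axis half-way up, 35 mm above its base. z up; -x points from the pan along its handle, at first to the hob's front right (43 to 72 degrees to the right of straight to the front)
- pan_handle (a point): gripping point in the middle of the saucepan's straight level black handle, 155 mm from the pan's axis and 50 mm above its base (150 mm above the counter); the handle is a bar 18 mm wide, 14 mm high, 130 mm long along the pan's x axis (95 to 225 mm from the pan's axis); axes as the pan's
- knob_large (a joint): turning of the large burner's knob about its upright axis, rad: 0 = off (start), grows anticlockwise seen from above. Light clicks (0.03 N m) hold it at 0.41 (low) and 0.89 (full); beyond, a spring of about 0.16 N m pushes back towards full, up to the spark position at the stop, 1.35. Let go there, it springs back to 0.89
- knob_large_grip (a point): point on the axis of the large burner's black knob, in its grip bar, 82 mm above the counter; knob 170 mm in front (robot side) of its burner's centre. Skirt 44 mm across, 4 mm high; upright grip bar 44 mm long (x), 14 mm wide (y): its top 10 mm above this point, the skirt's top 16 mm below it. x runs to the bar's marked end (to the hob's back at off), z up
- knob_small (a joint): the same for the small burner's knob; stays off (0)
- knob_small_grip (a point): the same point on the small burner's knob, 170 mm in front of the small burner
- lid: bystander: aluminium saucepan lid 166 mm across lying on the counter, 40 mm high over its knob, origin at its underside
- cup: bystander: glass cup 72 mm across, 95 mm high, origin at its underside
- canister: bystander: steel canister 100 mm across, 118 mm high, origin at its underside
- scoop: bystander: red plastic scoop lying on the counter, 75 x 55 x 35 mm bowl with a 90 mm handle, origin at the underside of the bowl

How it is judged (in metres and radians):
On the way, in this order (a step that is already met when the one before it is completed fails the run):
1. the saucepan stands on the grate centred over the large burner, whose knob is still off (horizontal distance between pan_center and burner_large_top below 0.025 m and height (world z) of pan_center below 0.141 m and angle between pan_center's own z axis and vertical below 0.06 rad and value of joint knob_large below 0.2 rad), for 0.3 s.
2. the large burner's knob is held by the fingers in the spark position, past low and full (value of joint knob_large above 1.2 rad and contact force between the fingers and knob_large above 0.5 N), for 0.3 s.
At the end, for the whole second after the job is handed in: the robot's fingers still hold the large burner's knob turned beyond 1.2 rad (spark is 1.35), with the saucepan standing level on the grate within 25 mm of the large burner's centre and the small burner's knob off (all of step 2 and horizontal distance between pan_center and burner_large_top below 0.025 m and height (world z) of pan_center between 0.129 and 0.141 m and angle between pan_center's own z axis and vertical below 0.06 rad and value of joint knob_small below 0.2 rad); the arm keeps its last pose, push and grip.
It fails at once if the saucepan is lifted off the grate (more than 10 mm) or tipped (more than 7 degrees) (height (world z) of pan_center above 0.145 m or angle between pan_center's own z axis and vertical above 0.12 rad).
It fails at once if the small burner's knob is turned on (value of joint knob_small above 0.25 rad).
It fails at once if the lid, cup, canister or scoop is moved more than 20 mm (distance of any of lid, cup, canister, scoop from where it was at the start of the episode above 0.02 m).
It also fails if it takes over 58 s, if anything falls off the work surface, if the arm or the gripper's body presses on something with over 40 N, if the wrist force passes 120 N, or if a joint passes its speed limit or range.

## Working session

There is one attempt and no reset: what is moved stays moved. The work goes in short steps, Python scripts to look and compute and a tool call to move; the robot and the scene stay as the last step left them, time stands still between calls to the robot, and variables do not carry over. Pictures are saved under pics/ and viewed, and the job is handed in when it is done.

Besides the shell and the picture viewer there is one more tool, called after "Request:" as name([rows], argument=value, ...), one row to a line, values as JSON. drive_tool: Moves the arm, as the interface text tells. Its arguments: {"type":"object","properties":{"motion":{"type":"array"},"gripper":{"type":"number"}},"required":["motion"]}

```bash
mkdir -p pics
cat > h.py <<'E'
import numpy as np, cv2
from station import bot
def K(c):
    f=210/np.tan(np.radians(c['fovy'])/2)
    return np.array([[f,0,c['cx']],[0,f,c['cy']],[0,0,1.]])
def R(q):
    w,x,y,z=q
    return np.array([[1-2*(y*y+z*z),2*(x*y-z*w),2*(x*z+y*w)],[2*(x*y+z*w),1-2*(x*x+z*z),2*(y*z-x*w)],[2*(x*z-y*w),2*(y*z+x*w),1-2*(x*x+y*y)]])
def T(name,s=None):
    c=bot.calibration(name)
    if name!='wrist': return np.array(c['T'])
    s=s or bot.state(); M=np.eye(4);M[:3,:3]=R(s['tool_rot']);M[:3,3]=s['ee_pos']
    return M@np.array(c['mount'])
def rays(name,px,TT):
    c=bot.calibration(name)
    u=cv2.undistortPoints(np.array(px,float).reshape(-1,1,2),K(c),np.array(c['D'],float)).reshape(-1,2)
    d=np.c_[u,np.ones(len(u))]
    return TT[:3,3],d@TT[:3,:3].T,d
def onplane(name,px,z,TT):
    o,d,_=rays(name,px,TT)
    return o+d*((z-o[2])/d[:,2])[:,None]
def proj(name,P,TT):
    c=bot.calibration(name);W=np.linalg.inv(TT);P=np.array(P,float).reshape(-1,3)
    q=P@W[:3,:3].T+W[:3,3]
    return cv2.projectPoints(q,np.zeros(3),np.zeros(3),K(c),np.array(c['D'],float))[0].reshape(-1,2)
def cloud(name,depth,TT):
    v,u=np.mgrid[:420,:560]
    _,_,d=rays(name,np.c_[u.ravel(),v.ravel()],TT)
    return ((d*depth.reshape(-1,1))@TT[:3,:3].T+TT[:3,3]).reshape(420,560,3)
def tri(o1,d1,o2,d2):
    A=np.zeros((3,3));b=np.zeros(3)
    for o,d in((o1,d1),(o2,d2)):
        d=d/np.linalg.norm(d);Pm=np.eye(3)-np.outer(d,d);A+=Pm;b+=Pm@o
    return np.linalg.solve(A,b)
E
python3 - <<'E'
from h import *
s=bot.state();print({k:np.round(v,3) for k,v in s.items()})
for n in('scene','side','wrist'):
    TT=T(n,s); p,d=bot.grab_frame(n); cv2.imwrite(f'pics/{n}0.png',p); np.savez(f'{n}0.npz',p=p,d=d,T=TT)
    print(n,np.round(TT,3).tolist(),(d>0).mean(),bot.calibration(n)['D'],bot.calibration(n)['fovy'])
E
```

```text
{'t': np.float64(0.0), 'joint_pos': array([-0.151,  0.207,  1.543, -0.   ,  1.393, -0.15 ]), 'dq': array([-0.   ,  0.001, -0.001,  0.   ,  0.001,  0.002]), 'joint_efforts': array([-0.0000e+00, -3.7088e+01, -2.8142e+01,  7.0000e-02,  3.6000e-02,
       -0.0000e+00]), 'ee_pos': array([5.74196e+02, 9.20000e-02, 1.99304e+02]), 'tool_rot': array([-0.001,  0.707,  0.707, -0.001]), 'wrist_force': array([ 0.774,  0.227, -0.049]), 'wrist_torque': array([ 0.004, -0.005,  0.052]), 'gripper_width': np.float64(1.001)}
scene [[-0.798, 0.483, -0.361, 873.874], [0.603, 0.634, -0.484, 418.729], [-0.005, -0.604, -0.797, 979.04], [0.0, 0.0, 0.0, 1.0]] 0.9960969387755102 [-0.10908908  0.          0.          0.          0.        ] 51.76660515800969
side [[0.681, -0.37, 0.632, -304.271], [-0.732, -0.321, 0.601, -834.69], [-0.02, -0.872, -0.489, 721.727], [0.0, 0.0, 0.0, 1.0]] 0.9957950680272109 [-0.02224424  0.          0.          0.          0.        ] 48.15288771589545
wrist [[1.0, 0.0, -0.002, 574.14], [-0.0, -0.964, -0.266, 79.711], [-0.002, 0.266, -0.964, 383.676], [0.0, 0.0, 0.0, 1.0]] 0.995969387755102 [-0.06558142  0.          0.          0.          0.        ] 68.40782724613777
```

View pics/scene0.png

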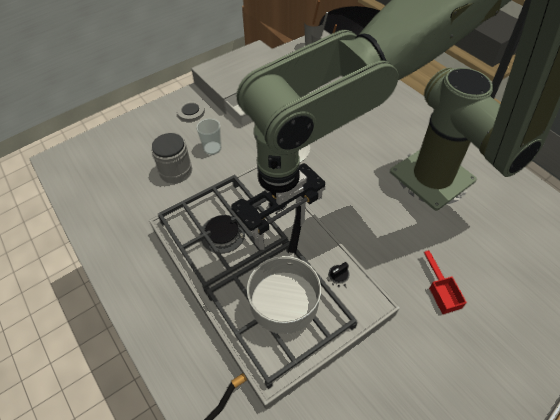

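View pics/side0.png

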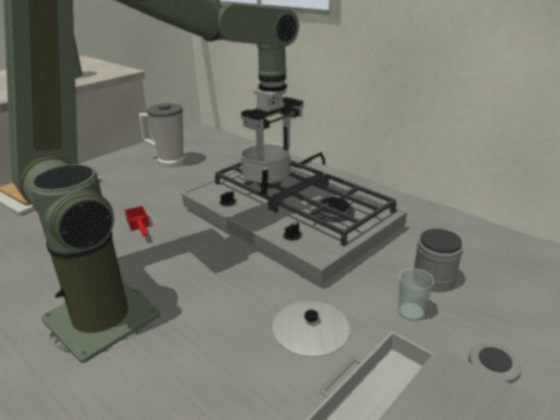

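View pics/wrist0.png

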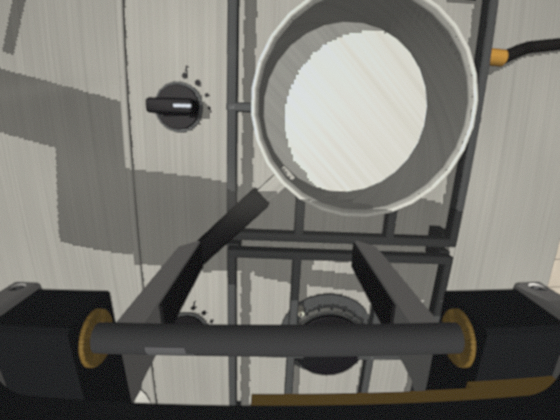

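```bash
cat > m.py <<'E'
from h import *
from scipy.optimize import least_squares
def circ(P):
    f=lambda q: np.hypot(P[:,0]-q[0],P[:,1]-q[1])-q[2]
    return least_squares(f,[*P[:,:2].mean(0),70],loss='soft_l1',f_scale=2).x
for n in('scene','side','wrist'):
    z=np.load(n+'0.npz');C=cloud(n,z['d'],z['T']);g=z['p'].max(2).astype(int);ok=z['d']>0
    H=C[...,2]
    near=(C[...,0]>400)&(C[...,0]<900)&(abs(C[...,1])<350)&ok
    m=near&(H>163)&(H<174)&(C[...,1]>20)&(g>60)
    P=C[m]
    if len(P)>20:print(n,'rim',len(P),circ(P).round(1),P[:,2].max().round(1), np.percentile(P[:,2],90).round(1))
    m=near&(H>146)&(H<162)&(g<60)
    k,l,st,ce=cv2.connectedComponentsWithStats(m.astype(np.uint8))
    for i in range(1,k):
        if st[i,4]>40:
            Q=C[l==i];t=Q[Q[:,2]>np.percentile(Q[:,2],50)]
            print(n,'blk150',st[i].tolist(),Q.mean(0).round(1),Q.min(0).round(0),Q.max(0).round(0),np.percentile(Q[:,2],[10,50,90]).round(1))
    m=near&(H>84)&(H<97)&(g<70)&(C[...,0]<640)
    k,l,st,ce=cv2.connectedComponentsWithStats(m.astype(np.uint8))
    for i in range(1,k):
        if st[i,4]>25:
            Q=C[l==i]
            r=cv2.minAreaRect(Q[:,:2].astype(np.float32))
            print(n,'knob?',st[i].tolist(),Q.mean(0).round(1),np.percentile(Q[:,2],[50,90]).round(1),np.round(r[0],1),np.round(r[1],1),round(r[2],1))
    gp=C[near&(H>97)&(H<104)&(g<90)]
    print(n,'grate',len(gp), cv2.minAreaRect(gp[:,:2].astype(np.float32)))
    dk=C[near&(H>52)&(H<68)&(g>90)]
    print(n,'deck',len(dk),np.median(dk[:,2]), cv2.minAreaRect(dk[:,:2].astype(np.float32)))
E
python3 m.py
```

```text
scene rim 529 [635.1  92.2  73.8] 173.9 172.3
scene blk150 [288, 222, 13, 32, 238] [536.9   1.8 157.1] [506. -33. 148.] [569.  31. 162.] [154.9 157.2 159.6]
scene knob? [216, 178, 29, 14, 54] [ 542.7 -274.    92.9] [93.1 96.1] [ 538.1 -267.9] [38.6 77.9] 41.8
scene knob? [196, 189, 20, 11, 40] [ 612.3 -283.8   93.4] [93.9 96.5] [ 612.7 -284.2] [16.4 52. ] 71.2
scene knob? [212, 215, 34, 25, 350] [ 619.5 -166.3   86.7] [86.2 88.9] [ 617.3 -162.3] [92.5 45.1] 89.8
scene knob? [247, 238, 42, 25, 89] [579.1 -41.7  92.3] [92.5 96. ] [581.8 -41.8] [  4.8 115.3] 87.4
scene knob? [270, 246, 19, 12, 35] [563.3 -22.   92.7] [93.  96.4] [562.8 -21.6] [ 2.9 52.1] 88.0
scene knob? [331, 262, 17, 14, 98] [476.9 100.5  90.7] [91.4 93.9] [477.4  99.6] [14.3 41.9] 85.1
scene knob? [325, 289, 25, 30, 40] [541.4 167.3  93.5] [94.  96.1] [540.9 162.9] [85.   2.4] 87.9
scene knob? [342, 322, 15, 11, 27] [552.8 219.8  91.4] [90.8 96. ] [554.7 219.6] [ 2.5 39. ] 85.4
scene grate 3391 ((621.4420166015625, -37.328887939453125), (511.0108947753906, 270.54180908203125), 87.67497253417969)
scene deck 16701 59.1
[... 1625 characters left out ...]
.5 96.1] [564.5 -20. ] [ 1.2 50.7] 88.0
wrist knob? [303, 231, 41, 4, 96] [619.5 -22.2  93.5] [93.6 96.3] [619.6 -22.2] [ 1.1 40.3] 87.2
wrist knob? [227, 242, 116, 12, 374] [576.  -39.4  92.6] [92.9 96.3] [581.1 -39.1] [  2.7 117.5] 87.6
wrist knob? [311, 316, 26, 8, 115] [ 627.6 -129.9   84.8] [84.8 85.5] [ 626.  -129.7] [28.3  8.8] 5.2
wrist knob? [298, 357, 36, 18, 391] [ 622.  -190.7   84.8] [84.7 85.5] [ 619.1 -192.3] [41.4 26. ] 0.1
wrist grate 9936 ((639.7012939453125, -24.794036865234375), (436.947509765625, 230.27183532714844), 87.57357025146484)
wrist deck 52631 57.89435467714583 ((588.028564453125, -41.636688232421875), (379.1779479980469, 488.2901916503906), 0.47264957427978516)
```

Request:
drive_tool([
  {"tz": -40},
  {"tz": -40},
  {"tx": -35},
  {"tx": -35},
  {"tx": -35},
  {"tx": -35},
  {},
  {},
])

```text
schema error: expected keys tx, ty, tz, ax, ay, az
```

```bash
python3 - <<'E'
from h import *
s=bot.state()
for n in('wrist','scene'):
    TT=T(n,s); p,d=bot.grab_frame(n); cv2.imwrite(f'pics/{n}1.png',p); np.savez(f'{n}1.npz',p=p,d=d,T=TT)
E
sed -e "s/0.npz/1.npz/; s/('scene','side','wrist')/('scene','wrist')/" m.py > m1.py; python3 m1.py
```

```text
scene rim 528 [635.1  92.2  73.8] 173.9 172.2
scene blk150 [288, 222, 13, 32, 238] [536.9   1.8 157.1] [505. -34. 150.] [570.  31. 162.] [154.2 157.2 159.4]
scene knob? [215, 178, 28, 12, 53] [ 543.8 -276.2   92.5] [92.3 96.2] [ 541.8 -273.8] [34.7 72.3] 49.3
scene knob? [196, 190, 20, 9, 35] [ 612.1 -284.    92.9] [93.4 95.7] [ 612.8 -283.3] [15.4 51.3] 72.0
scene knob? [212, 215, 29, 25, 349] [ 620.2 -165.5   86.6] [86.1 88.7] [ 616.2 -167.7] [83.2 47.1] 89.5
scene knob? [248, 239, 41, 24, 86] [577.7 -41.6  92.1] [91.9 96.2] [580.8 -41.3] [  5.9 113.7] 87.7
scene knob? [270, 246, 19, 12, 37] [560.9 -22.   93. ] [93.4 96.4] [563.  -22.4] [ 4. 52.] 86.9
scene knob? [331, 262, 17, 14, 97] [477.2 100.3  91.4] [91.8 94.2] [477.4  99.5] [13.9 41.9] 85.4
scene knob? [333, 299, 17, 20, 28] [541.6 179.4  93.5] [93.1 96.2] [541.8 176.8] [55.8  2.8] 87.4
scene knob? [341, 321, 16, 12, 28] [553.  219.8  92. ] [91.8 96.2] [557.7 220.2] [ 3.4 42.8] 89.6
scene grate 3417 ((641.3529052734375, -38.139923095703125), (511.27069091796875, 230.65200805664062), 87.6786880493164)
scene deck 16697 59.1828
[... 427 characters left out ...]
7 96.5] [564.7 -20. ] [ 1.4 50.6] 88.2
wrist knob? [303, 230, 41, 5, 96] [620.2 -22.1  93.5] [93.6 96.5] [619.8 -22. ] [ 1.4 40.4] 88.5
wrist knob? [226, 242, 117, 11, 364] [575.3 -39.3  92.5] [92.8 96. ] [580.7 -40. ] [  3.2 118.1] 86.8
wrist knob? [310, 316, 26, 8, 127] [ 627.4 -130.1   84.9] [84.8 85.6] [ 625.4 -129.2] [ 9.5 28.2] 89.4
wrist knob? [296, 357, 38, 17, 446] [ 621.4 -190.9   84.9] [84.8 85.6] [ 618.1 -192. ] [25.7 43.9] 88.9
wrist grate 9964 ((639.504150390625, -24.723785400390625), (436.8231201171875, 229.81716918945312), 87.75343322753906)
wrist deck 52642 58.0041661945514 ((588.22607421875, -42.543609619140625), (379.10028076171875, 490.2057189941406), 0.35559505224227905)
```

View pics/wrist1.png

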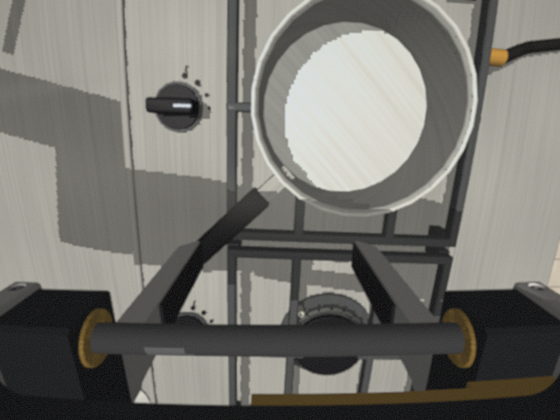

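View pics/scene1.png

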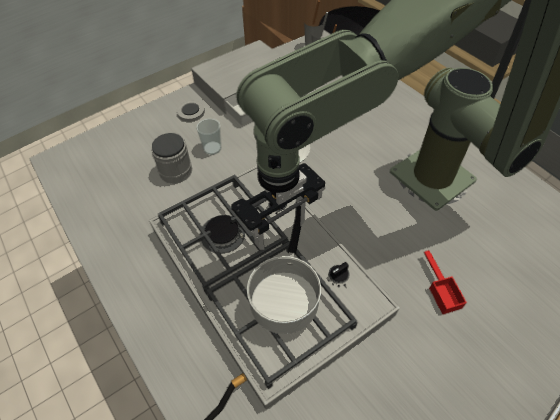

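The move was refused (all six keys are needed in each row), so nothing moved. The views are unchanged: pan rim circle at about (365,100) in the wrist view, small knob at (178,105). I'll move with full rows.

Request:
drive_tool([
  {"tx": 0, "ty": 0, "tz": -40, "ax": 0, "ay": 0, "az": 0},
  {"tx": 0, "ty": 0, "tz": -40, "ax": 0, "ay": 0, "az": 0},
  {"tx": -35, "ty": 0, "tz": 0, "ax": 0, "ay": 0, "az": 0},
  {"tx": -35, "ty": 0, "tz": 0, "ax": 0, "ay": 0, "az": 0},
  {"tx": -35, "ty": 0, "tz": 0, "ax": 0, "ay": 0, "az": 0},
  {"tx": -35, "ty": 0, "tz": 0, "ax": 0, "ay": 0, "az": 0},
  {"tx": 0, "ty": 0, "tz": 0, "ax": 0, "ay": 0, "az": 0},
  {"tx": 0, "ty": 0, "tz": 0, "ax": 0, "ay": 0, "az": 0},
])

```text
t: 1.05
ee_pos: [574.0, -143.4, 281.2]
tool_rot: [-0.002, 0.706, 0.708, -0.001]
wrist_force: [0.2, 0.2, -0.2]
gripper_width: 1.0
```

```bash
python3 - <<'E'
from h import *
s=bot.state();print(s['t'],s['ee_pos'],s['tool_rot'])
for n in('wrist','scene','side'):
    TT=T(n,s); p,d=bot.grab_frame(n); cv2.imwrite(f'pics/{n}2.png',p); np.savez(f'{n}2.npz',p=p,d=d,T=TT)
E
sed -e "s/0.npz/2.npz/;" m.py > m2.py; python3 m2.py
```

```text
1.05 [ 573.97760222 -143.41729109  281.1791622 ] [-0.00157129  0.70593039  0.70827825 -0.00131775]
scene rim 520 [635.1  92.2  73.8] 173.7 172.1
scene blk150 [288, 207, 16, 47, 369] [519.7 -14.  157.2] [467. -65. 148.] [569.  31. 162.] [154.9 157.4 159.5]
scene knob? [215, 179, 21, 10, 39] [ 550.7 -282.2   92.1] [92.5 96.4] [ 551.6 -282.6] [10.4 57.5] 79.9
scene knob? [196, 190, 20, 10, 42] [ 614.1 -284.3   92.1] [92.7 95. ] [ 613.  -283.7] [14.5 52. ] 72.1
scene knob? [270, 192, 15, 12, 80] [ 467.  -158.8   90.6] [91.8 93.7] [ 466.9 -160.1] [14.7 41.4] 86.4
scene knob? [239, 208, 27, 11, 49] [ 550.1 -157.4   93. ] [93.6 96.5] [ 548.1 -156.5] [29.7 65.8] 53.1
scene knob? [212, 215, 43, 30, 364] [ 619.1 -163.1   86.9] [86.4 89.4] [ 617.2 -141.8] [133.8  45.5] 89.8
scene knob? [266, 219, 16, 19, 27] [532.1 -85.2  92.7] [93.  96.7] [532.2 -87.6] [67.1  2.5] 87.0
scene knob? [248, 239, 41, 24, 78] [575.9 -41.2  92.7] [93.  95.9] [581.3 -38.6] [ 14.  114.5] 86.0
scene knob? [270, 246, 19, 12, 33] [561.6 -21.9  93.3] [93.3 95.9] [563.3 -21.9] [ 2.5 52.9] 87.8
scene knob? [331, 262, 17, 14,
[... 2047 characters left out ...]
6.] [ 616.4 -166.6] [82.4 47.1] 89.9
wrist knob? [177, 199, 33, 13, 98] [ 472.  -155.3   88.9] [89.4 91.4] [ 468.9 -154.3] [12.8 40. ] 67.5
wrist knob? [176, 205, 25, 6, 76] [ 459.9 -163.1   91.7] [91.8 92.7] [ 461.  -162.4] [30.5  7.2] 0.0
wrist knob? [240, 284, 42, 11, 124] [ 548.8 -279.4   93.4] [93.7 96.1] [ 550.  -279.8] [13.4 56.6] 76.1
wrist knob? [289, 292, 37, 5, 102] [ 614.7 -282.7   93.4] [93.5 96.3] [ 614.4 -282.7] [ 2.  49.6] 87.0
wrist grate 8763 ((636.083740234375, -105.62942504882812), (367.2850036621094, 230.1319122314453), 88.00215148925781)
wrist deck 51529 58.14110290836544 ((591.762451171875, -109.81565856933594), (410.8623962402344, 371.190185546875), 88.03294372558594)
```

View pics/wrist2.png

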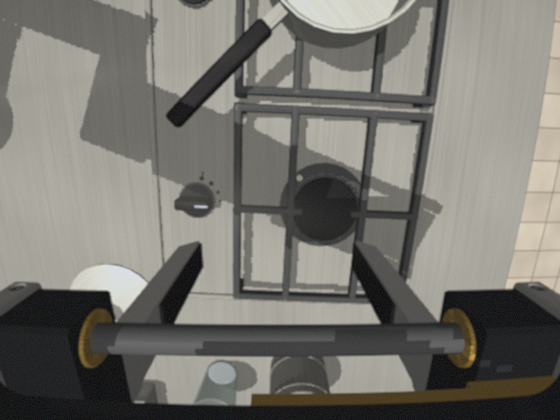

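View pics/scene2.png

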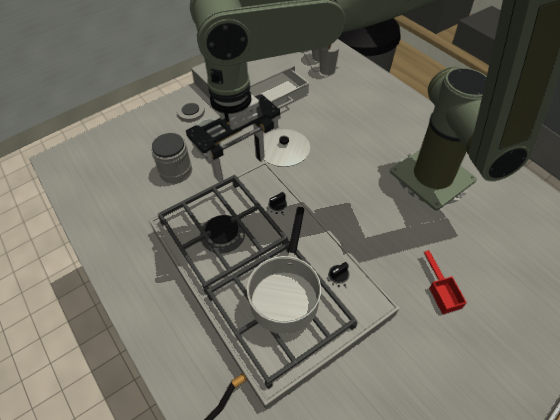

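```bash
python3 - <<'E'
from h import *
import m2 as _
E
python3 - <<'E'
from h import *
def ld(n): z=np.load(n+'2.npz');return z['p'].max(2).astype(int),cloud(n,z['d'],z['T'])
for n in('wrist','scene','side'):
    g,C=ld(n);H=C[...,2]
    m=(H>82)&(H<88.5)&(C[...,0]>560)&(C[...,0]<700)&(abs(C[...,1]+166)<60)&(g<80)
    Q=C[m][:,:2].astype(np.float32)
    print(n,'cap',m.sum(),np.round(cv2.minEnclosingCircle(Q),1) if 0 else (cv2.minEnclosingCircle(Q)),np.percentile(Q,[2,98],axis=0).round(1).tolist())
    m=(H>150)&(H<161)&(g<60)&(abs(C[...,0]-520)<60)&(abs(C[...,1]+15)<55)
    Q=C[m];q=Q[:,:2];c=q.mean(0);u=np.linalg.svd(q-c)[2][0];u*=-np.sign(u[0])
    t=(q-c)@u
    print(n,'handle c',c.round(1),'dir deg',np.degrees(np.arctan2(u[1],u[0])).round(2),np.percentile(t,[1,99]).round(1),'top',np.percentile(Q[:,2],[50,90]).round(1))
    m=(H>84)&(H<97)&(g<70)&(abs(C[...,0]-467)<30)&(abs(C[...,1]+165)<30)
    Q=C[m];r=cv2.minAreaRect(Q[:,:2].astype(np.float32));print(n,'knobL',m.sum(),r,np.percentile(Q[:,2],90).round(1))
    m=(H<60)&(H>20)&(C[...,0]<500)&(C[...,0]>250)&(C[...,1]<-200)&(C[...,1]>-500)
    if m.sum()>30: print('lid?',C[m].mean(0).round(0),C[m].min(0).round(0),C[m].max(0).round(0))
    m=(H<130)&(H>75)&(C[...,1]<-300)&(C[...,1]>-600)&(C[...,0]>300)&(C[...,0]<900)
    if m.sum()>30: print('tall',C[m].mean(0).round(0),C[m].min(0).round(0),C[m].max(0).round(0))
E
```

```text
scene rim 520 [635.1  92.2  73.8] 173.7 172.1
scene blk150 [288, 207, 16, 47, 369] [519.7 -14.  157.2] [467. -65. 148.] [569.  31. 162.] [154.9 157.4 159.5]
scene knob? [215, 179, 21, 10, 39] [ 550.7 -282.2   92.1] [92.5 96.4] [ 551.6 -282.6] [10.4 57.5] 79.9
scene knob? [196, 190, 20, 10, 42] [ 614.1 -284.3   92.1] [92.7 95. ] [ 613.  -283.7] [14.5 52. ] 72.1
scene knob? [270, 192, 15, 12, 80] [ 467.  -158.8   90.6] [91.8 93.7] [ 466.9 -160.1] [14.7 41.4] 86.4
scene knob? [239, 208, 27, 11, 49] [ 550.1 -157.4   93. ] [93.6 96.5] [ 548.1 -156.5] [29.7 65.8] 53.1
scene knob? [212, 215, 43, 30, 364] [ 619.1 -163.1   86.9] [86.4 89.4] [ 617.2 -141.8] [133.8  45.5] 89.8
scene knob? [266, 219, 16, 19, 27] [532.1 -85.2  92.7] [93.  96.7] [532.2 -87.6] [67.1  2.5] 87.0
scene knob? [248, 239, 41, 24, 78] [575.9 -41.2  92.7] [93.  95.9] [581.3 -38.6] [ 14.  114.5] 86.0
scene knob? [270, 246, 19, 12, 33] [561.6 -21.9  93.3] [93.3 95.9] [563.3 -21.9] [ 2.5 52.9] 87.8
scene knob? [331, 262, 17, 14, 100] [477.4 100.5  91.2] [91.9 94.8] [477.9  99.5] [14.8 41.2] 86.4
scene knob? [331, 296, 20, 24,
[... 3265 characters left out ...]
57.4 159.4]
scene knobL 80 ((466.8757019042969, -160.148681640625), (14.68476676940918, 41.432579040527344), 86.39376831054688) 93.7
lid? [ 440. -264.   56.] [ 270. -489.   20.] [ 500. -200.   60.]
tall [ 603. -477.  107.] [ 439. -540.   75.] [ 747. -301.  123.]
side cap 287 ((627.4222412109375, -179.32183837890625), 63.73123550415039) [[585.0, -211.7], [676.1, -134.5]]
side handle c [504.6 -29.6] dir deg -137.27 [-67.7  50.7] top [156.3 158.1]
side knobL 72 ((462.2440490722656, -165.60423278808594), (13.462257385253906, 42.61258316040039), 86.50538635253906) 92.9
lid? [ 427. -291.   48.] [ 273. -500.   20.] [ 500. -200.   60.]
tall [ 560. -499.  101.] [ 433. -543.   75.] [ 749. -300.  122.]
```

Request:
drive_tool([
  {"tx": 37, "ty": -9, "tz": 0, "ax": 0, "ay": 0, "az": 0},
  {"tx": 37, "ty": -9, "tz": 0, "ax": 0, "ay": 0, "az": 0},
  {"tx": 37, "ty": -9, "tz": 0, "ax": 0, "ay": 0, "az": 0},
  {"tx": 37, "ty": -9, "tz": 0, "ax": 0, "ay": 0, "az": 0},
  {"tx": 0, "ty": 0, "tz": 0, "ax": 0, "ay": 0, "az": 0.138},
  {"tx": 0, "ty": 0, "tz": 0, "ax": 0, "ay": 0, "az": 0.138},
  {"tx": 0, "ty": 0, "tz": 0, "ax": 0, "ay": 0, "az": 0.138},
  {"tx": 0, "ty": 0, "tz": 0, "ax": 0, "ay": 0, "az": 0.138},
  {"tx": 0, "ty": 0, "tz": 0, "ax": 0, "ay": 0, "az": 0.138},
  {"tx": 0, "ty": 0, "tz": 0, "ax": 0, "ay": 0, "az": 0.138},
  {"tx": 0, "ty": 0, "tz": 0, "ax": 0, "ay": 0, "az": 0},
])

```text
t: 2.3
ee_pos: [532.1, 27.5, 281.4]
tool_rot: [-0.003, 0.932, 0.361, -0.001]
wrist_force: [0.6, -0.2, 0.9]
gripper_width: 0.998
```

```bash
cat > go.py <<'E'
import sys
from h import *
# target x y z jawdeg
def go(x,y,z,jaw):
    s=bot.state();M=R(s['tool_rot']);e=np.array(s['ee_pos'])
    a=np.degrees(np.arctan2(M[1,1],M[0,1]))
    d=M.T@(np.array([x,y,z])-e)
    D=(jaw-a+90)%180-90
    zt=M[:,2]; tilt=M.T@np.cross(zt,[0,0,-1])
    print('t',round(s['t'],2),'pos',e.round(1),'jaw',a.round(1),'tool shift',d.round(1),'az',round(-np.radians(D),3),'tiltfix',tilt.round(3),'F',np.round(s['wrist_force'],1),'Tq',np.round(s['wrist_torque'],2),'g',round(s['gripper_width']*94,1),'q',np.round(s['joint_pos'],2))
go(*map(float,sys.argv[1:]))
E
python3 go.py 538.3 4.8 156 -47.4
```

```text
t 2.3 pos [532.1  27.5 281.4] jaw -47.7 tool shift [-10.7  21.6 125.3] az -0.004 tiltfix [-0.006  0.     0.   ] F [ 0.6 -0.2  0.9] Tq [-0.    0.01  0.06] g 93.8 q [-0.11  0.07  1.53  0.    1.55  0.72]
```

Request:
drive_tool([
  {"tx": -10, "ty": 20, "tz": 0, "ax": 0, "ay": 0, "az": 0},
  {"tx": 0, "ty": 0, "tz": 0, "ax": 0, "ay": 0, "az": 0},
  {"tx": 0, "ty": 0, "tz": 30, "ax": 0, "ay": 0, "az": 0},
  {"tx": 0, "ty": 0, "tz": 30, "ax": 0, "ay": 0, "az": 0},
  {"tx": 0, "ty": 0, "tz": 10, "ax": 0, "ay": 0, "az": 0},
  {"tx": 0, "ty": 0, "tz": 0, "ax": 0, "ay": 0, "az": 0},
])

```text
t: 2.9
ee_pos: [538.2, 12.2, 211.7]
tool_rot: [-0.003, 0.929, 0.371, 0.001]
wrist_force: [-0.3, 0.4, -0.2]
gripper_width: 1.003
```

```bash
python3 go.py 538.3 4.8 156 -47.4
python3 - <<'E'
from h import *
s=bot.state()
n='wrist';TT=T(n,s); p,d=bot.grab_frame(n); cv2.imwrite(f'pics/{n}3.png',p)
E
```

```text
t 2.9 pos [538.2  12.2 211.7] jaw -46.4 tool shift [-5.3  5.7 55.6] az 0.017 tiltfix [-0.005 -0.005  0.   ] F [-0.3  0.4 -0.2] Tq [-0.02  0.15 -0.05] g 94.3 q [-0.14  0.12  1.62  0.01  1.4   0.67]
```

View pics/wrist3.png

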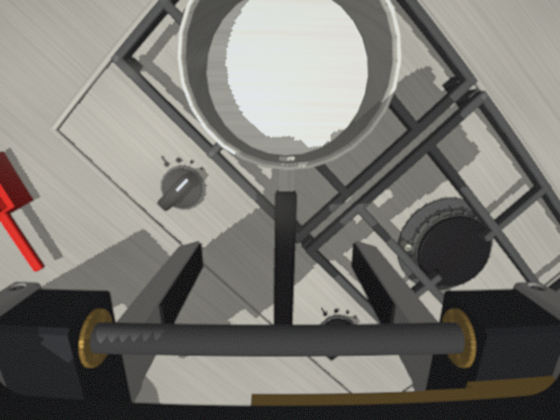

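The handle, at (285,200-320), runs straight down the picture between the fingers, near the midline at x≈280. I'll trim, go down, and close.

Request:
drive_tool([
  {"tx": -5, "ty": 6, "tz": 0, "ax": 0, "ay": 0, "az": 0.017},
  {"tx": 0, "ty": 0, "tz": 25, "ax": 0, "ay": 0, "az": 0},
  {"tx": 0, "ty": 0, "tz": 20, "ax": 0, "ay": 0, "az": 0},
  {"tx": 0, "ty": 0, "tz": 8, "ax": 0, "ay": 0, "az": 0},
  {"tx": 0, "ty": 0, "tz": 0, "ax": 0, "ay": 0, "az": 0},
  {"tx": 0, "ty": 0, "tz": 0, "ax": 0, "ay": 0, "az": 0},
])

```text
t: 3.55
ee_pos: [546.5, 2.3, 168.1]
tool_rot: [0.002, 0.932, 0.363, 0.009]
wrist_force: [0.4, -1.2, -1.1]
gripper_width: 1.002
```

```bash
python3 go.py 538.3 4.8 156 -47.4
```

```text
t 3.55 pos [546.5   2.3 168.1] jaw -47.5 tool shift [-4.5 -7.6 11.9] az -0.001 tiltfix [ 0.01  -0.016  0.   ] F [ 0.4 -1.2 -1.1] Tq [-0.02  0.05 -0.  ] g 94.2 q [-0.16  0.16  1.66  0.01  1.3   0.67]
```

Request:
drive_tool([
  {"tx": -4, "ty": -7, "tz": 5, "ax": 0.01, "ay": -0.015, "az": 0},
  {"tx": 0, "ty": 0, "tz": 0, "ax": 0, "ay": 0, "az": 0},
  {"tx": 0, "ty": 0, "tz": 4, "ax": 0, "ay": 0, "az": 0},
  {"tx": 0, "ty": 0, "tz": 0, "ax": 0, "ay": 0, "az": 0},
])

```text
t: 3.95
ee_pos: [540.4, 4.6, 161.7]
tool_rot: [0.001, 0.932, 0.363, 0.002]
wrist_force: [0.3, -0.2, -0.2]
gripper_width: 1.001
```

```bash
python3 go.py 538.3 4.8 156 -47.4
```

```text
t 3.95 pos [540.4   4.6 161.7] jaw -47.5 tool shift [-1.5 -1.6  5.7] az -0.001 tiltfix [ 0.004 -0.003  0.   ] F [ 0.3 -0.2 -0.2] Tq [-0.02  0.06  0.02] g 94.1 q [-0.15  0.17  1.67  0.    1.3   0.68]
```

Request:
drive_tool([
  {"tx": -1, "ty": -1, "tz": 5, "ax": 0, "ay": 0, "az": 0},
  {"tx": 0, "ty": 0, "tz": 0, "ax": 0, "ay": 0, "az": 0},
])

```text
t: 4.15
ee_pos: [539.1, 4.7, 156.4]
tool_rot: [0.001, 0.932, 0.363, 0.002]
wrist_force: [-0.6, 0.2, -0.5]
gripper_width: 1.002
```

Request:
drive_tool([
  {"tx": 0, "ty": 0, "tz": 0, "ax": 0, "ay": 0, "az": 0},
  {"tx": 0, "ty": 0, "tz": 0, "ax": 0, "ay": 0, "az": 0},
  {"tx": 0, "ty": 0, "tz": 0, "ax": 0, "ay": 0, "az": 0},
  {"tx": 0, "ty": 0, "tz": 0, "ax": 0, "ay": 0, "az": 0},
  {"tx": 0, "ty": 0, "tz": 0, "ax": 0, "ay": 0, "az": 0},
  {"tx": 0, "ty": 0, "tz": 0, "ax": 0, "ay": 0, "az": 0},
], gripper=-1)

```text
t: 4.75
ee_pos: [539.1, 4.7, 156.4]
tool_rot: [0.001, 0.932, 0.363, 0.002]
wrist_force: [0.8, 0.2, -0.7]
gripper_width: 0.525
```

```bash
python3 go.py 538.3 4.8 156 -47.4
```

```text
t 4.75 pos [539.1   4.7 156.4] jaw -47.5 tool shift [-0.5 -0.7  0.4] az -0.001 tiltfix [ 0.004 -0.003  0.   ] F [ 0.8  0.2 -0.7] Tq [ 0.02  0.07 -0.  ] g 49.3 q [-0.15  0.17  1.68  0.    1.29  0.68]
```

Still closing; more wait rows.

Request:
drive_tool([
  {"tx": 0, "ty": 0, "tz": 0, "ax": 0, "ay": 0, "az": 0},
  {"tx": 0, "ty": 0, "tz": 0, "ax": 0, "ay": 0, "az": 0},
  {"tx": 0, "ty": 0, "tz": 0, "ax": 0, "ay": 0, "az": 0},
  {"tx": 0, "ty": 0, "tz": 0, "ax": 0, "ay": 0, "az": 0},
  {"tx": 0, "ty": 0, "tz": 0, "ax": 0, "ay": 0, "az": 0},
  {"tx": 0, "ty": 0, "tz": 0, "ax": 0, "ay": 0, "az": 0},
])

```text
t: 5.35
ee_pos: [539.2, 4.7, 156.5]
tool_rot: [0.001, 0.932, 0.363, 0.002]
wrist_force: [0.5, -0.0, 0.4]
gripper_width: 0.02
```

```bash
python3 go.py 544 -255 156 -47.4
```

```text
t 5.35 pos [539.2   4.7 156.5] jaw -47.5 tool shift [-172.   194.5    0.7] az -0.001 tiltfix [ 0.004 -0.004  0.   ] F [ 0.5 -0.   0.4] Tq [ 0.03 -0.01  0.03] g 1.9 q [-0.15  0.17  1.68  0.    1.29  0.68]
```

The fingers closed to 2 mm, so the handle isn't between them. I need to look.

Run:
```python
from h import *
s=bot.state()
for n in('wrist','scene','side'):
    TT=T(n,s); p,d=bot.grab_frame(n); cv2.imwrite(f'pics/{n}4.png',p); np.savez(f'{n}4.npz',p=p,d=d,T=TT)
    print(n,proj(n,[s['ee_pos'],np.array(s['ee_pos'])+R(s['tool_rot'])[:,2]*25],TT).round(0).tolist())
```

```text
wrist [[279.0, 253.0], [279.0, 239.0]]
scene [[294.0, 240.0], [294.0, 245.0]]
side [[264.0, 174.0], [264.0, 182.0]]
```

View pics/wrist4.png

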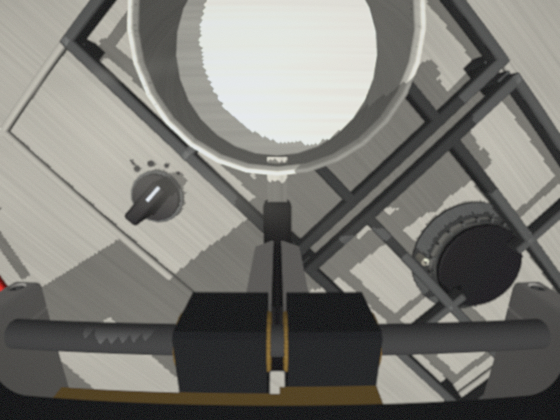

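View pics/scene4.png

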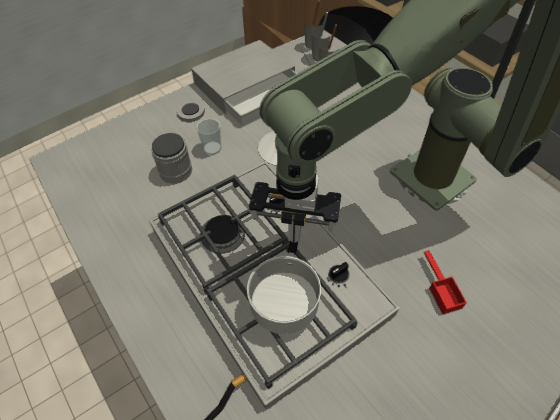

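View pics/side4.png

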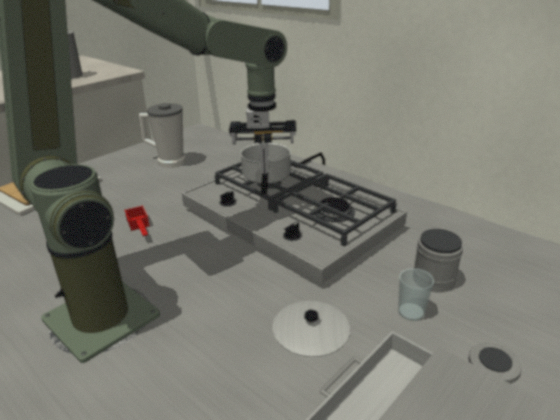

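Run:
```python
from h import *
z=np.load('wrist4.npz');C=cloud('wrist',z['d'],z['T'])
for v in range(200,300,8): print(v,[C[v,u].round(0).tolist() for u in (255,262,268,273,278,283,290,298)])
cv2.imwrite('pics/w4z.png',cv2.resize(z['p'][190:300,220:340],None,fx=6,fy=5,interpolation=cv2.INTER_NEAREST))
```

```text
200 [[533.0, 29.0, 58.0], [538.0, 24.0, 59.0], [560.0, 33.0, 155.0], [562.0, 31.0, 154.0], [564.0, 29.0, 155.0], [566.0, 26.0, 153.0], [556.0, 5.0, 59.0], [561.0, -1.0, 60.0]]
208 [[535.0, 28.0, 88.0], [532.0, 19.0, 57.0], [557.0, 30.0, 158.0], [559.0, 28.0, 158.0], [561.0, 26.0, 157.0], [563.0, 23.0, 157.0], [565.0, 20.0, 154.0], [555.0, -6.0, 57.0]]
216 [[532.0, 25.0, 99.0], [535.0, 19.0, 93.0], [553.0, 27.0, 158.0], [555.0, 25.0, 157.0], [557.0, 22.0, 157.0], [559.0, 20.0, 156.0], [561.0, 16.0, 153.0], [549.0, -12.0, 56.0]]
224 [[527.0, 20.0, 100.0], [531.0, 16.0, 99.0], [549.0, 23.0, 157.0], [551.0, 21.0, 157.0], [553.0, 19.0, 157.0], [555.0, 17.0, 158.0], [558.0, 12.0, 154.0], [544.0, -17.0, 58.0]]
232 [[509.0, 8.0, 57.0], [526.0, 11.0, 100.0], [545.0, 20.0, 157.0], [547.0, 17.0, 157.0], [549.0, 15.0, 157.0], [551.0, 13.0, 157.0], [554.0, 9.0, 154.0], [538.0, -23.0, 58.0]]
240 [[503.0, 2.0, 58.0], [508.0, -2.0, 58.0], [541.0, 16.0, 157.0], [543.0, 14.0, 157.0], [546.0, 12.0, 158.0], [547.0, 9.0, 156.0], [550.0, 5.0, 155.0], [539.0, -19.0, 89.0]]
248 [[595.0, 59.0, 341.0], [540.0
[... 520 characters left out ...]
204.0], [540.0, 18.0, 204.0], [543.0, 16.0, 204.0], [543.0, 14.0, 202.0], [529.0, -3.0, 158.0], [548.0, 11.0, 204.0], [550.0, 8.0, 205.0], [552.0, 5.0, 204.0]]
280 [[539.0, 20.0, 213.0], [541.0, 18.0, 212.0], [543.0, 16.0, 212.0], [543.0, 13.0, 210.0], [524.0, -8.0, 156.0], [548.0, 11.0, 213.0], [550.0, 8.0, 212.0], [552.0, 6.0, 212.0]]
288 [[539.0, 20.0, 220.0], [541.0, 18.0, 220.0], [543.0, 16.0, 219.0], [543.0, 13.0, 217.0], [520.0, -12.0, 156.0], [547.0, 11.0, 219.0], [549.0, 8.0, 219.0], [552.0, 6.0, 219.0]]
296 [[558.0, 33.0, 266.0], [561.0, 32.0, 267.0], [543.0, 15.0, 226.0], [543.0, 13.0, 223.0], [516.0, -15.0, 158.0], [547.0, 11.0, 226.0], [565.0, 27.0, 267.0], [567.0, 25.0, 266.0]]
```

View pics/w4z.png

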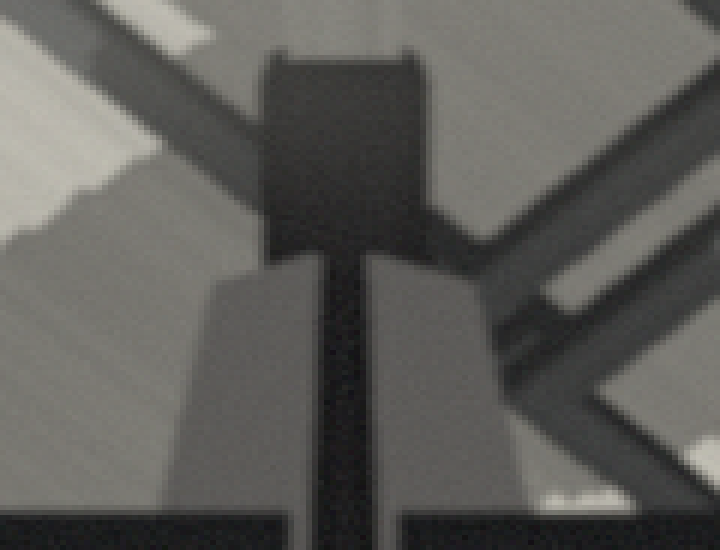

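Run:
```python
from h import *
a=[]
for n,(u,v) in(('scene',(294,235)),('side',(264,165))):
    z=np.load(n+'4.npz');a.append(cv2.resize(z['p'][v-40:v+40,u-40:u+40],(400,400),interpolation=cv2.INTER_NEAREST))
    C=cloud(n,z['d'],z['T'])
    for vv in range(v-30,v+22,4): print(n,vv,[C[vv,uu].round(0).tolist() for uu in range(u-6,u+7,2)])
cv2.imwrite('pics/z4.png',np.hstack(a))
print(bot.state())
print(bot.calibration('wrist')['mount'])
```

```text
scene 205 [[564.0, 14.0, 315.0], [560.0, 16.0, 313.0], [558.0, 19.0, 314.0], [556.0, 22.0, 316.0], [551.0, 23.0, 313.0], [549.0, 27.0, 315.0], [547.0, 30.0, 317.0]]
scene 209 [[564.0, 14.0, 301.0], [559.0, 14.0, 298.0], [558.0, 19.0, 301.0], [555.0, 22.0, 302.0], [551.0, 23.0, 300.0], [549.0, 27.0, 303.0], [547.0, 30.0, 305.0]]
scene 213 [[562.0, 11.0, 284.0], [559.0, 14.0, 283.0], [556.0, 17.0, 285.0], [536.0, -2.0, 248.0], [549.0, 20.0, 282.0], [546.0, 23.0, 283.0], [545.0, 28.0, 287.0]]
scene 217 [[567.0, 18.0, 282.0], [564.0, 21.0, 282.0], [559.0, 21.0, 279.0], [558.0, 26.0, 283.0], [556.0, 30.0, 285.0], [552.0, 31.0, 283.0], [549.0, 34.0, 283.0]]
scene 221 [[570.0, 22.0, 275.0], [568.0, 25.0, 276.0], [549.0, 8.0, 241.0], [562.0, 31.0, 278.0], [559.0, 33.0, 278.0], [556.0, 37.0, 280.0], [554.0, 40.0, 281.0]]
scene 225 [[555.0, 2.0, 225.0], [552.0, 5.0, 226.0], [550.0, 9.0, 228.0], [546.0, 12.0, 229.0], [542.0, 14.0, 227.0], [541.0, 19.0, 232.0], [553.0, 39.0, 265.0]]
scene 229 [[555.0, 2.0, 210.0], [552.0, 5.0, 210.0], [550.0, 10.0, 215.0], [545.0, 11.0, 212.0], [543.0, 15.0, 213
[... 3444 characters left out ...]
-04]), 'joint_efforts': array([ 6.49682570e-04, -3.42785239e+01, -2.70253140e+01,  6.58246991e-02,
       -5.49861824e-02,  3.20618628e-04]), 'ee_pos': array([539.2237335 ,   4.6342506 , 156.51534537]), 'tool_rot': array([0.00134423, 0.93188156, 0.36275184, 0.00245843]), 'wrist_force': array([0.09681491, 0.32461283, 0.84576583]), 'wrist_torque': array([0.01708519, 0.06572262, 0.0361209 ]), 'gripper_width': 0.004020935359667713}
[[-3.25548921e-04 -9.63737081e-01 -2.66853393e-01  7.88151270e+01]
 [ 9.99999586e-01 -8.70950966e-05 -9.05411055e-04 -1.48910448e+00]
 [ 8.49336585e-04 -2.66853577e-01  9.63736710e-01 -1.84351794e+02]
 [ 0.00000000e+00  0.00000000e+00  0.00000000e+00  1.00000000e+00]]
```

View pics/z4.png

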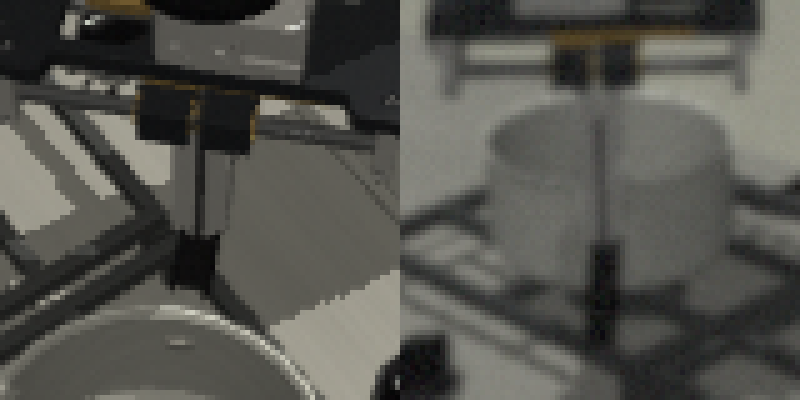

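Run:
```python
from h import *
for k,e in(('0',(574.2,.1,199.3)),('2',(574,-143.4,281.2)),('4',(539.2,4.7,156.5))):
    z=np.load(f'wrist{k}.npz');d=z['d'];m=(d<235)&(d>0)
    W=np.linalg.inv(np.array(bot.calibration('wrist')['mount']))
    C=cloud('wrist',d,np.array(bot.calibration('wrist')['mount']))  # tool frame
    P=C[m]
    print(k,m.sum(),'tool z pct',np.percentile(P[:,2],[90,98,99.5,100]).round(1))
    Q=C[m&(C[...,2]>-25)]
    if len(Q): print(Q.min(0).round(0),Q.max(0).round(0))
```

```text
0 72446 tool z pct [40.2 65.2 75.7 82.9]
[ -8. -61. -25.] [165. 135.  83.]
2 58426 tool z pct [-76.9 -28.8 -12.9  -4.5]
[ -7. -61. -25.] [11. 57. -5.]
4 109492 tool z pct [52.8 59.5 66.3 76.5]
[ -95. -163.  -25.] [174. 228.  77.]
```

All three views agree: the fingers closed just above the handle. The visible fingertips end about 4 mm behind the reported TCP, not 25 mm ahead of it. So I'll work from the seen tips: open halfway, lower about 21 mm, and close again.

Request:
drive_tool([
  {"tx": 0, "ty": 0, "tz": 0, "ax": 0, "ay": 0, "az": 0},
  {"tx": 0, "ty": 0, "tz": 0, "ax": 0, "ay": 0, "az": 0},
  {"tx": 0, "ty": 0, "tz": 0, "ax": 0, "ay": 0, "az": 0},
  {"tx": 0, "ty": 0, "tz": 0, "ax": 0, "ay": 0, "az": 0},
  {"tx": 0, "ty": 0, "tz": 0, "ax": 0, "ay": 0, "az": 0},
  {"tx": 0, "ty": 0, "tz": 0, "ax": 0, "ay": 0, "az": 0},
  {"tx": 0, "ty": 0, "tz": 0, "ax": 0, "ay": 0, "az": 0},
], gripper=0)

```text
t: 6.2
ee_pos: [539.2, 4.6, 156.5]
tool_rot: [0.001, 0.932, 0.363, 0.002]
wrist_force: [0.1, 0.7, -0.0]
gripper_width: 0.498
```

```bash
python3 go.py 538.3 4.8 136 -47.4
cat > tip.py <<'E'
from h import *
import sys
s=bot.state();M=np.array(bot.calibration('wrist')['mount'])
p,d=bot.grab_frame('wrist');cv2.imwrite(f'pics/{sys.argv[1]}.png',p);np.savez(sys.argv[1]+'.npz',p=p,d=d,T=T('wrist',s))
C=cloud('wrist',d,M)
m=(abs(C[...,0])<14)&(abs(C[...,1])<62)&(C[...,2]>-60)&(C[...,2]<2)&(d>0)
Q=C[m];
for z in range(-56,4,4):
    q=Q[abs(Q[:,2]-z)<2]
    if len(q):print(z,len(q),q.min(0).round(0),q.max(0).round(0),'inner',np.abs(q[:,1]).min().round(1))
E
python3 tip.py w5
```

```text
t 6.2 pos [539.2   4.6 156.5] jaw -47.5 tool shift [-0.6 -0.8 20.5] az -0.001 tiltfix [ 0.004 -0.004  0.   ] F [ 0.1  0.7 -0. ] Tq [0.06 0.06 0.03] g 46.8 q [-0.15  0.17  1.68  0.    1.29  0.68]
-56 309 [ -7. -37. -58.] [ 11.  34. -54.] inner 21.6
-52 294 [ -7. -37. -54.] [ 11.  34. -50.] inner 21.5
-48 280 [ -8. -37. -50.] [ 11.  34. -46.] inner 21.5
-44 256 [ -7. -37. -46.] [ 11.  33. -42.] inner 21.5
-40 226 [ -7. -37. -42.] [ 11.  34. -38.] inner 21.5
-36 213 [ -7. -36. -38.] [ 11.  34. -34.] inner 21.5
-32 202 [ -7. -37. -34.] [ 11.  34. -30.] inner 21.4
-28 189 [ -7. -37. -30.] [ 11.  33. -26.] inner 21.4
-24 172 [ -7. -37. -26.] [ 11.  34. -22.] inner 21.4
-20 166 [ -7. -37. -22.] [ 11.  33. -18.] inner 21.4
-16 148 [ -5. -36. -18.] [ 11.  33. -14.] inner 21.4
-12 131 [ -7. -35. -14.] [ 11.  31. -10.] inner 21.4
-8 89 [ -7. -32. -10.] [11. 29. -6.] inner 21.4
-4 26 [-13. -31.  -6.] [11. 25. -2.] inner 0.9
0 1027 [-14. -11.  -2.] [14.  7.  2.] inner 0.3
```

View pics/w5.png

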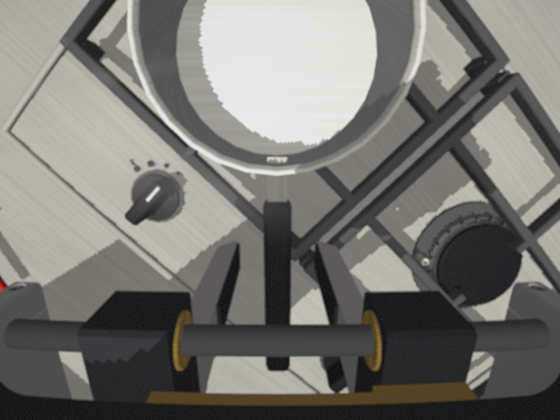

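Confirmed: the tips end at tool z ≈ -5 and the handle (column 278) is centred between the fingers. Lowering.

Request:
drive_tool([
  {"tx": 0, "ty": -1, "tz": 10, "ax": 0, "ay": 0, "az": 0},
  {"tx": 0, "ty": 0, "tz": 0, "ax": 0, "ay": 0, "az": 0},
  {"tx": 0, "ty": 0, "tz": 10, "ax": 0, "ay": 0, "az": 0},
  {"tx": 0, "ty": 0, "tz": 0, "ax": 0, "ay": 0, "az": 0},
])

```text
t: 6.65
ee_pos: [538.1, 5.5, 134.3]
tool_rot: [0.001, 0.932, 0.363, 0.002]
wrist_force: [-0.3, 0.2, 0.2]
gripper_width: 0.5
```

```bash
python3 go.py 538.3 4.8 136 -47.4
```

```text
t 6.65 pos [538.1   5.5 134.3] jaw -47.5 tool shift [-0.3  0.7 -1.7] az -0.001 tiltfix [ 0.004 -0.003  0.   ] F [-0.3  0.2  0.2] Tq [0.08 0.02 0.02] g 47.0 q [-0.15  0.19  1.7   0.    1.24  0.68]
```

Request:
drive_tool([
  {"tx": 0, "ty": 0, "tz": 0, "ax": 0, "ay": 0, "az": 0},
  {"tx": 0, "ty": 0, "tz": 0, "ax": 0, "ay": 0, "az": 0},
  {"tx": 0, "ty": 0, "tz": 0, "ax": 0, "ay": 0, "az": 0},
  {"tx": 0, "ty": 0, "tz": 0, "ax": 0, "ay": 0, "az": 0},
  {"tx": 0, "ty": 0, "tz": 0, "ax": 0, "ay": 0, "az": 0},
  {"tx": 0, "ty": 0, "tz": 0, "ax": 0, "ay": 0, "az": 0},
], gripper=-1)

```text
t: 7.25
ee_pos: [538.3, 5.2, 134.0]
tool_rot: [0.001, 0.932, 0.363, 0.002]
wrist_force: [0.1, -0.1, -1.2]
gripper_width: 0.19
```

```bash
python3 go.py 543 -255 134.3 -47.5
```

```text
t 7.25 pos [538.3   5.2 134. ] jaw -47.5 tool shift [-172.4  195.    -0. ] az 0.0 tiltfix [ 0.004 -0.003  0.   ] F [ 0.1 -0.1 -1.2] Tq [ 0.08  0.06 -0.06] g 17.8 q [-0.15  0.19  1.7  -0.    1.24  0.68]
```

Request:
drive_tool([
  {"tx": -5, "ty": 5.6, "tz": 0, "ax": 0, "ay": 0, "az": 0},
  {"tx": -5, "ty": 5.6, "tz": 0, "ax": 0, "ay": 0, "az": 0},
  {"tx": -5, "ty": 5.6, "tz": 0, "ax": 0, "ay": 0, "az": 0},
  {"tx": -5, "ty": 5.6, "tz": 0, "ax": 0, "ay": 0, "az": 0},
  {"tx": -5, "ty": 5.6, "tz": 0, "ax": 0, "ay": 0, "az": 0},
  {"tx": 0, "ty": 0, "tz": 0, "ax": 0, "ay": 0, "az": 0},
])

```text
t: 7.85
ee_pos: [538.3, -30.8, 134.0]
tool_rot: [-0.003, 0.931, 0.365, 0.003]
wrist_force: [-0.3, 1.9, -0.3]
gripper_width: 0.185
```

```bash
python3 go.py 543 -255 134.3 -47.5; python3 tip.py w6 >/dev/null
```

```text
t 7.85 pos [538.3 -30.8 134. ] jaw -47.2 tool shift [-149.   167.6   -1.8] az 0.006 tiltfix [-0.003 -0.007  0.   ] F [-0.3  1.9 -0.3] Tq [0.16 0.02 0.35] g 17.4 q [-0.22  0.19  1.7   0.01  1.24  0.6 ]
```

View pics/w6.png

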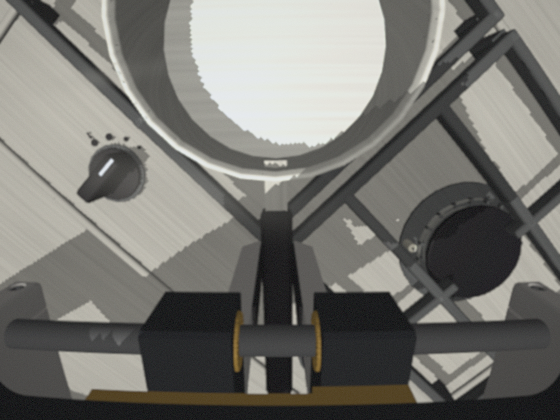

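The pan moved with the gripper: the handle is still at column 278 and the rim weld mark at (275,162). Continuing.

Request:
drive_tool([
  {"tx": -8, "ty": 9, "tz": 0, "ax": 0, "ay": 0, "az": 0},
  {"tx": -8, "ty": 9, "tz": 0, "ax": 0, "ay": 0, "az": 0},
  {"tx": -8, "ty": 9, "tz": 0, "ax": 0, "ay": 0, "az": 0},
  {"tx": -8, "ty": 9, "tz": 0, "ax": 0, "ay": 0, "az": 0},
  {"tx": -8, "ty": 9, "tz": 0, "ax": 0, "ay": 0, "az": 0},
  {"tx": -8, "ty": 9, "tz": 0, "ax": 0, "ay": 0, "az": 0},
])

```text
t: 8.5
ee_pos: [539.4, -99.3, 133.5]
tool_rot: [-0.007, 0.93, 0.368, 0.004]
wrist_force: [-0.4, 5.9, 1.4]
gripper_width: 0.185
```

```bash
python3 go.py 543 -255 134.3 -47.5
```

```text
t 8.5 pos [539.4 -99.3 133.5] jaw -46.9 tool shift [-103.8  116.1   -3.3] az 0.011 tiltfix [-0.01  -0.013  0.   ] F [-0.4  5.9  1.4] Tq [1.01 0.04 0.47] g 17.4 q [-0.35  0.22  1.68  0.02  1.25  0.46]
```

Request:
drive_tool([
  {"tx": 0, "ty": 0, "tz": -0.5, "ax": -0.008, "ay": -0.01, "az": 0.008},
  {"tx": -8, "ty": 9, "tz": 0, "ax": 0, "ay": 0, "az": 0},
  {"tx": -8, "ty": 9, "tz": 0, "ax": 0, "ay": 0, "az": 0},
  {"tx": -8, "ty": 9, "tz": 0, "ax": -0.003, "ay": -0.003, "az": 0},
  {"tx": -8, "ty": 9, "tz": 0, "ax": 0, "ay": 0, "az": 0},
  {"tx": -8, "ty": 9, "tz": 0, "ax": -0.003, "ay": -0.003, "az": 0},
])

```text
t: 9.1
ee_pos: [539.7, -153.8, 133.8]
tool_rot: [-0.002, 0.931, 0.365, -0.0]
wrist_force: [-0.7, 6.8, 1.2]
gripper_width: 0.187
```

```bash
python3 go.py 543 -255 134.3 -47.5; python3 tip.py w7 >/dev/null
```

```text
t 9.1 pos [ 539.7 -153.8  133.8] jaw -47.2 tool shift [-66.4  76.5  -0.8] az 0.006 tiltfix [-0.004 -0.001  0.   ] F [-0.7  6.8  1.2] Tq [1.11 0.01 0.53] g 17.5 q [-0.43  0.24  1.64  0.    1.26  0.39]
```

View pics/w7.png

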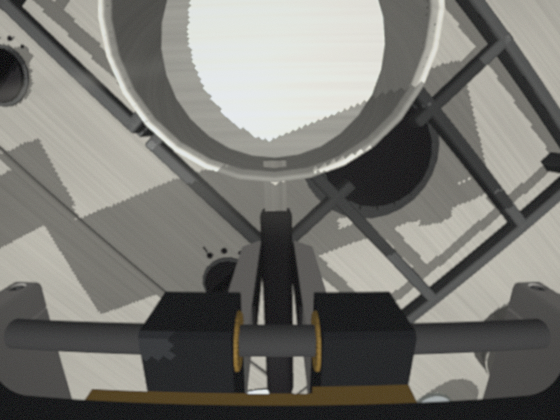

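The pan is still square in the grip, and the large burner cap is appearing at (380,165). Continuing.

Request:
drive_tool([
  {"tx": -8, "ty": 9, "tz": 0, "ax": 0, "ay": 0, "az": 0},
  {"tx": -8, "ty": 9, "tz": 0, "ax": -0.003, "ay": -0.003, "az": 0.003},
  {"tx": -8, "ty": 9, "tz": 0, "ax": 0, "ay": 0, "az": 0},
  {"tx": -8, "ty": 9, "tz": 0, "ax": -0.003, "ay": -0.003, "az": 0.003},
  {"tx": -8, "ty": 9, "tz": 0, "ax": 0, "ay": 0, "az": 0},
  {"tx": -8, "ty": 9, "tz": 0, "ax": -0.003, "ay": -0.003, "az": 0.003},
  {"tx": -5, "ty": 6, "tz": 0, "ax": 0, "ay": 0, "az": 0},
  {"tx": 0, "ty": 0, "tz": 0, "ax": 0, "ay": 0, "az": 0},
])

```text
t: 9.95
ee_pos: [541.1, -225.0, 134.0]
tool_rot: [-0.003, 0.932, 0.363, -0.002]
wrist_force: [-1.4, 1.5, 1.6]
gripper_width: 0.189
```

```bash
python3 go.py 543 -255 134.3 -47.5
cat > pan.py <<'E'
from h import *
import sys
from scipy.optimize import least_squares
s=bot.state()
for n in ('wrist','scene','side'):
    TT=T(n,s);p,d=bot.grab_frame(n);cv2.imwrite(f'pics/{sys.argv[1]}_{n}.png',p);np.savez(f'{sys.argv[1]}_{n}.npz',p=p,d=d,T=TT)
    C=cloud(n,d,TT);g=p.max(2);H=C[...,2]
    m=(H>163)&(H<175)&(g>60)&(abs(C[...,0]-635)<110)&(abs(C[...,1]+165)<120)
    P=C[m]
    if len(P)<50: print(n,'few');continue
    f=lambda q: np.hypot(P[:,0]-q[0],P[:,1]-q[1])-q[2]
    print(n,'rim',len(P),least_squares(f,[635,-167,74],loss='soft_l1',f_scale=2).x.round(1))
    m=(H>150)&(H<161)&(g<60)&(abs(C[...,0]-530)<80)&(abs(C[...,1]+260)<90);Q=C[m][:,:2]
    if len(Q)>50:
        u=np.linalg.svd(Q-Q.mean(0),full_matrices=False)[2][0];print('  handle',Q.mean(0).round(1),np.degrees(np.arctan2(u[1],u[0])).round(1))
E
python3 pan.py a
```

```text
t 9.95 pos [ 541.1 -225.   134. ] jaw -47.4 tool shift [-18.9  23.3  -0.4] az 0.001 tiltfix [-0.007  0.002  0.   ] F [-1.4  1.5  1.6] Tq [0.04 0.15 0.46] g 17.8 q [-0.54  0.3   1.57 -0.    1.28  0.29]
wrist rim 7706 [ 633.  -135.5   73. ]
  handle [ 529.3 -234.2] -136.3
scene rim 488 [ 635.2 -135.5   73.9]
  handle [ 547.2 -220.5] 42.6
side rim 214 [ 632.2 -140.    74.5]
  handle [ 508.  -257.1] -137.1
```

Request:
drive_tool([
  {"tx": -5, "ty": 8, "tz": 0, "ax": -0.003, "ay": 0, "az": 0},
  {"tx": -5, "ty": 8, "tz": 0, "ax": -0.003, "ay": 0, "az": 0},
  {"tx": -5, "ty": 8, "tz": 0, "ax": 0, "ay": 0, "az": 0},
  {"tx": 0, "ty": 0, "tz": 0, "ax": 0, "ay": 0, "az": 0},
])

```text
t: 10.5
ee_pos: [545.3, -246.1, 133.6]
tool_rot: [-0.006, 0.931, 0.365, -0.001]
wrist_force: [-3.2, 0.5, 4.7]
gripper_width: 0.188
```

```bash
python3 go.py 546.5 -256.5 134 -47.5
```

```text
t 10.5 pos [ 545.3 -246.1  133.6] jaw -47.2 tool shift [-6.2  8.5 -0.5] az 0.006 tiltfix [-0.011 -0.002  0.   ] F [-3.2  0.5  4.7] Tq [-0.06  0.17  0.44] g 17.6 q [-0.57  0.32  1.54  0.    1.29  0.25]
```

Request:
drive_tool([
  {"tx": -6, "ty": 9, "tz": 0, "ax": -0.008, "ay": 0, "az": 0},
  {"tx": -1, "ty": 1, "tz": 0, "ax": 0, "ay": 0, "az": 0},
  {"tx": 0, "ty": 0, "tz": 0, "ax": 0, "ay": 0, "az": 0},
])

```text
t: 10.8
ee_pos: [546.8, -255.8, 133.8]
tool_rot: [-0.003, 0.931, 0.365, 0.001]
wrist_force: [-0.5, 3.0, 2.0]
gripper_width: 0.19
```

```bash
python3 go.py 546.5 -256.5 134 -47.5; python3 pan.py b
```

```text
t 10.8 pos [ 546.8 -255.8  133.8] jaw -47.1 tool shift [-0.7  0.3 -0.2] az 0.006 tiltfix [-0.006 -0.004  0.   ] F [-0.5  3.   2. ] Tq [0.41 0.17 0.32] g 17.9 q [-0.58  0.33  1.53  0.01  1.29  0.24]
wrist rim 7658 [ 638.5 -166.2   73. ]
  handle [ 535. -265.] -136.3
scene rim 493 [ 640.4 -166.2   74. ]
  handle [ 550.2 -252.8] 40.7
side rim 210 [ 636.9 -171.1   73.9]
  handle [ 515.3 -286.7] -137.1
```

View pics/b_scene.png

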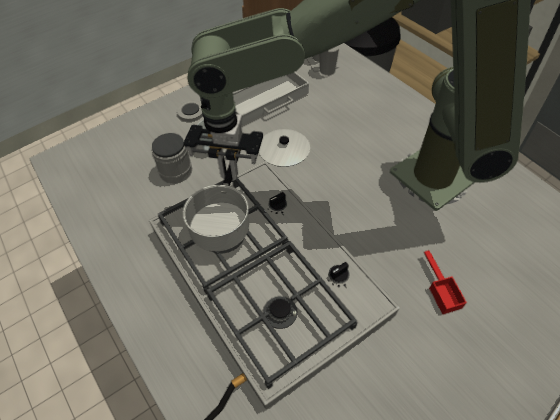

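View pics/b_wrist.png

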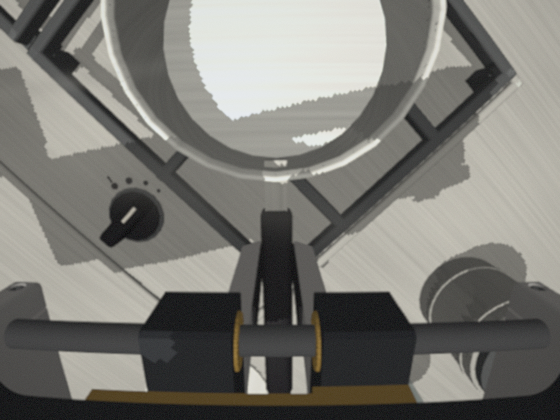

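The pan stands at about (639.5, -166), 4 mm from the burner centre at (635.5, -167). The scene view shows it at (217,220) over the right-hand burner, with the small burner clear at (281,310). Opening and rising.

Request:
drive_tool([
  {"tx": 0, "ty": 0, "tz": 0, "ax": 0, "ay": 0, "az": 0},
  {"tx": 0, "ty": 0, "tz": 0, "ax": 0, "ay": 0, "az": 0},
  {"tx": 0, "ty": 0, "tz": 0, "ax": 0, "ay": 0, "az": 0},
  {"tx": 0, "ty": 0, "tz": 0, "ax": 0, "ay": 0, "az": 0},
  {"tx": 0, "ty": 0, "tz": 0, "ax": 0, "ay": 0, "az": 0},
], gripper=-0.2)

```text
t: 11.45
ee_pos: [547.0, -258.1, 132.7]
tool_rot: [-0.001, 0.931, 0.364, 0.0]
wrist_force: [-0.1, 0.1, -0.5]
gripper_width: 0.402
```

Request:
drive_tool([
  {"tx": 0, "ty": 0, "tz": -15, "ax": 0, "ay": 0, "az": 0},
  {"tx": 0, "ty": 0, "tz": -30, "ax": 0, "ay": 0, "az": 0},
  {"tx": 0, "ty": 0, "tz": -30, "ax": 0, "ay": 0, "az": 0},
  {"tx": 0, "ty": 0, "tz": -20, "ax": 0, "ay": 0, "az": 0},
  {"tx": 0, "ty": 0, "tz": 0, "ax": 0, "ay": 0, "az": 0},
])

```text
t: 11.95
ee_pos: [546.9, -258.7, 233.8]
tool_rot: [-0.001, 0.932, 0.364, 0.0]
wrist_force: [-0.3, -0.7, -0.0]
gripper_width: 0.4
```

```bash
python3 pan.py c; python3 go.py 450 -130 230 -92.3
```

```text
wrist rim 3295 [ 639.2 -165.2   73.4]
  handle [ 526.3 -273.4] -136.4
scene rim 463 [ 640.9 -165.6   73.7]
  handle [ 529.8 -269.5] 42.6
side rim 288 [ 639.1 -169.    74.1]
  handle [ 515.8 -285.3] -135.5
t 12.1 pos [ 544.4 -257.1  228.5] jaw -47.3 tool shift [ 1.670e+01 -1.575e+02  1.000e-01] az 0.785 tiltfix [-0.01   0.001  0.   ] F [-0.6  0.5 -0.4] Tq [ 0.04  0.03 -0.04] g 37.5 q [-0.59  0.25  1.43  0.    1.47  0.24]
```

View pics/c_wrist.png

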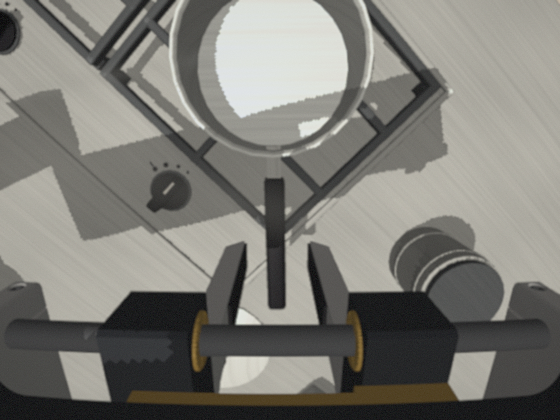

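```bash
python3 go.py 445.6 -125 228 -92.3
cat > knob.py <<'E'
from h import *
import sys
z=np.load(sys.argv[1]);n=sys.argv[2];C=cloud(n,z['d'],z['T']);H=C[...,2];g=z['p'].max(2)
m=(H>84)&(H<97)&(g<90)&(abs(C[...,0]-467)<35)&(abs(C[...,1]+162)<35)
Q=C[m];r=cv2.minAreaRect(Q[:,:2].astype(np.float32));print(n,m.sum(),np.round(r[0],1),np.round(r[1],1),round(r[2],1),'top',np.percentile(Q[:,2],[50,90]).round(1))
m=(H>62)&(H<96)&(abs(C[...,0]-467)<35)&(abs(C[...,1]+162)<35)
Q=C[m];print(' all>62 circle',cv2.minEnclosingCircle(Q[:,:2].astype(np.float32)))
E
python3 knob.py c_wrist.npz wrist;python3 knob.py c_scene.npz scene;python3 knob.py c_side.npz side
```

```text
t 12.1 pos [ 544.4 -257.1  228.5] jaw -47.3 tool shift [  16.8 -164.1    2.2] az 0.785 tiltfix [-0.01   0.001  0.   ] F [-0.6  0.5 -0.4] Tq [ 0.04  0.03 -0.04] g 37.5 q [-0.59  0.25  1.43  0.    1.47  0.24]
wrist 448 [ 465.  -159.7] [14.7 43.5] 88.5 top [91.5 92.6]
 all>62 circle ((468.33740234375, -160.20257568359375), 27.992637634277344)
scene 89 [ 466.4 -160.5] [14.9 43.7] 85.1 top [91.2 94.1]
 all>62 circle ((466.8201904296875, -160.8238067626953), 35.251220703125)
side 76 [ 463.5 -165.3] [15.2 45.6] 85.4 top [90.8 93. ]
 all>62 circle ((462.65667724609375, -166.48822021484375), 24.40790557861328)
```

Request:
drive_tool([
  {"tx": 4, "ty": -36, "tz": 0, "ax": 0, "ay": 0, "az": 0},
  {"tx": 4, "ty": -36, "tz": 0, "ax": 0, "ay": 0, "az": 0},
  {"tx": 4, "ty": -36, "tz": 0, "ax": 0, "ay": 0, "az": 0},
  {"tx": 4, "ty": -36, "tz": 0, "ax": 0, "ay": 0, "az": 0},
  {"tx": 0, "ty": 0, "tz": 0, "ax": 0, "ay": 0, "az": 0.13},
  {"tx": 0, "ty": 0, "tz": 0, "ax": 0, "ay": 0, "az": 0.13},
  {"tx": 0, "ty": 0, "tz": 0, "ax": 0, "ay": 0, "az": 0.13},
  {"tx": 0, "ty": 0, "tz": 0, "ax": 0, "ay": 0, "az": 0.13},
  {"tx": 0, "ty": 0, "tz": 0, "ax": 0, "ay": 0, "az": 0.13},
  {"tx": 0, "ty": 0, "tz": 0, "ax": 0, "ay": 0, "az": 0.13},
  {"tx": 0, "ty": 0, "tz": 0, "ax": 0, "ay": 0, "az": 0},
], gripper=-1)

```text
t: 13.2
ee_pos: [441.0, -128.5, 207.0]
tool_rot: [-0.013, 0.999, -0.033, -0.024]
wrist_force: [0.7, 0.5, 0.3]
gripper_width: 0.003
```

```bash
python3 go.py 445 -128 130 -92.3
```

```text
t 13.2 pos [ 441.  -128.5  207. ] jaw -93.9 tool shift [ 7.7  1.2 76.8] az -0.027 tiltfix [-0.025  0.048  0.   ] F [0.7 0.5 0.3] Tq [0.07 0.07 0.02] g 0.3 q [-0.48 -0.01  1.76  0.    1.44  1.16]
```

Request:
drive_tool([
  {"tx": 0, "ty": 0, "tz": 0, "ax": -0.025, "ay": 0.048, "az": -0.027},
  {"tx": 0, "ty": 0, "tz": 0, "ax": 0, "ay": 0, "az": 0},
  {"tx": 4, "ty": 0, "tz": 25, "ax": 0, "ay": 0, "az": 0},
  {"tx": 0, "ty": 0, "tz": 25, "ax": 0, "ay": 0, "az": 0},
  {"tx": 0, "ty": 0, "tz": 0, "ax": 0, "ay": 0, "az": 0},
])

```text
t: 13.7
ee_pos: [442.8, -127.6, 152.1]
tool_rot: [-0.002, 1.0, -0.015, -0.003]
wrist_force: [-0.4, -0.0, -0.3]
gripper_width: 0.003
```

```bash
python3 go.py 445 -128 130 -92.3; python3 tip.py w8; python3 knob.py w8.npz wrist
```

```text
t 13.7 pos [ 442.8 -127.6  152.1] jaw -91.7 tool shift [ 2.3  0.4 22.1] az 0.011 tiltfix [-0.003  0.006  0.   ] F [-0.4 -0.  -0.3] Tq [0.07 0.09 0.02] g 0.3 q [-0.47  0.01  1.86  0.    1.27  1.13]
-56 234 [  2. -15. -58.] [ 10.  10. -54.] inner 0.1
-52 207 [  7. -15. -54.] [ 10.  11. -50.] inner 0.2
-48 199 [  6. -14. -50.] [ 10.  10. -46.] inner 0.2
-44 185 [  7. -14. -46.] [ 10.  11. -42.] inner 0.2
-40 161 [  7. -14. -42.] [ 10.  10. -38.] inner 0.2
-36 157 [  7. -14. -38.] [ 10.  10. -34.] inner 0.2
-32 144 [  7. -14. -34.] [ 10.  10. -30.] inner 0.1
-28 126 [  7. -14. -30.] [ 10.  10. -26.] inner 0.1
-24 125 [  7. -14. -26.] [ 10.  10. -22.] inner 0.1
-20 115 [  7. -14. -22.] [ 10.  10. -18.] inner 0.0
-16 113 [  7. -14. -18.] [ 10.  10. -14.] inner 0.0
-12 83 [  7. -14. -14.] [ 10.  10. -10.] inner 0.0
-8 44 [  7. -11. -10.] [10.  5. -6.] inner 0.1
-4 11 [ 7. -5. -6.] [ 9.  1. -5.] inner 0.1
wrist 825 [ 465.  -159.9] [14.2 42.9] 87.9 top [91.6 92.6]
 all>62 circle ((464.4797058105469, -159.78411865234375), 25.044708251953125)
```

View pics/w8.png

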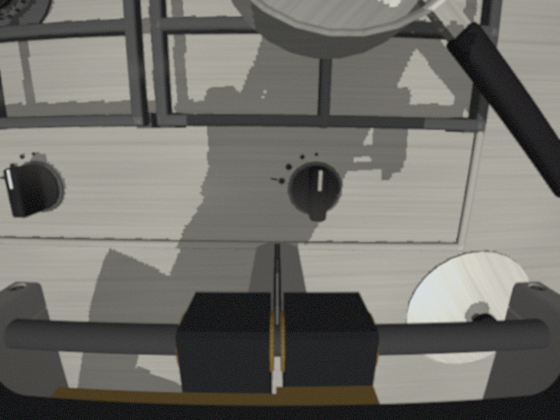

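Request:
drive_tool([
  {"tx": 2, "ty": 3, "tz": 20, "ax": -0.003, "ay": 0.006, "az": 0.01},
  {"tx": 0, "ty": 0, "tz": 20, "ax": 0, "ay": 0, "az": 0},
  {"tx": 0, "ty": 0, "tz": 15, "ax": 0, "ay": 0, "az": 0},
  {"tx": 0, "ty": 0, "tz": 0, "ax": 0, "ay": 0, "az": 0},
  {"tx": 0, "ty": 0, "tz": 0, "ax": 0, "ay": 0, "az": 0},
])

```text
t: 14.25
ee_pos: [451.3, -134.2, 103.5]
tool_rot: [0.002, 1.0, -0.019, 0.005]
wrist_force: [1.3, -0.4, -0.1]
gripper_width: 0.006
```

```bash
python3 go.py 444.4 -132.3 67 -92.3; python3 pan.py d;  python3 knob.py d_wrist.npz wrist
```

```text
t 14.25 pos [ 451.3 -134.2  103.5] jaw -92.1 tool shift [-7.4 -1.8 36.4] az 0.003 tiltfix [ 0.004 -0.011  0.   ] F [ 1.3 -0.4 -0.1] Tq [0.06 0.09 0.04] g 0.6 q [-0.47  0.08  1.9   0.    1.15  1.13]
wrist rim 1950 [ 642.3 -164.8   77.7]
  handle [ 552.2 -243.2] -143.0
scene rim 446 [ 640.7 -165.8   73.7]
  handle [ 527.8 -271.5] 43.4
side rim 297 [ 639.3 -169.2   73.8]
  handle [ 514.3 -286.6] -135.4
wrist 1193 [ 464.5 -160. ] [14.2 43.8] 87.7 top [91.6 92.6]
 all>62 circle ((467.6643981933594, -158.22598266601562), 28.147579193115234)
```

View pics/d_wrist.png

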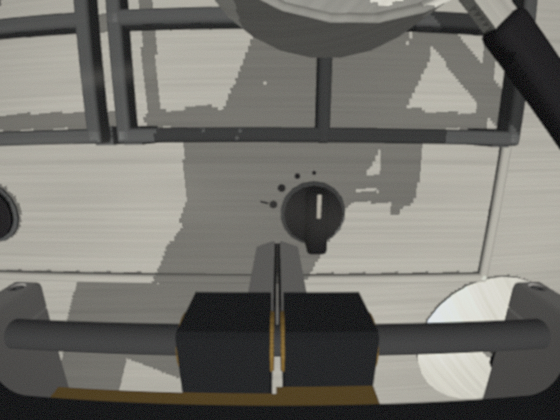

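View pics/d_scene.png

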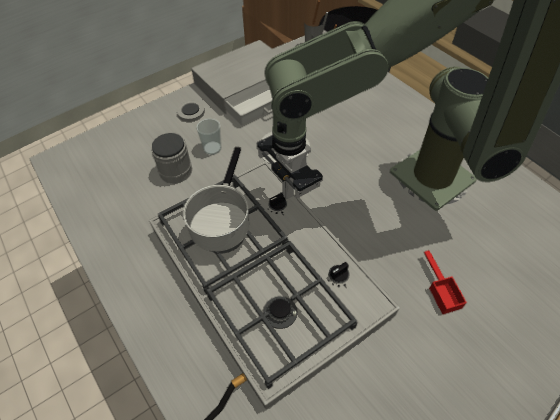

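The closed fingers are left of and in front of the knob: tip at (278,243) in the wrist view, knob bar at (318,225). Correcting x, then lowering.

Request:
drive_tool([
  {"tx": -7, "ty": -4, "tz": 0, "ax": 0.004, "ay": -0.011, "az": 0},
  {"tx": 0, "ty": 0, "tz": 0, "ax": 0, "ay": 0, "az": 0},
  {"tx": 0, "ty": 0, "tz": 12, "ax": 0, "ay": 0, "az": 0},
  {"tx": 0, "ty": 0, "tz": 0, "ax": 0, "ay": 0, "az": 0},
])

```text
t: 14.8
ee_pos: [445.3, -130.2, 93.1]
tool_rot: [0.001, 1.0, -0.018, 0.002]
wrist_force: [-0.9, 0.8, -1.8]
gripper_width: 0.005
```

```bash
python3 go.py 444.4 -132.3 67 -92.3
```

```text
t 14.8 pos [ 445.3 -130.2   93.1] jaw -92.1 tool shift [-0.9  2.1 26.1] az 0.003 tiltfix [ 0.002 -0.004  0.   ] F [-0.9  0.8 -1.8] Tq [0.03 0.14 0.  ] g 0.5 q [-0.47  0.09  1.92 -0.    1.13  1.14]
```

Request:
drive_tool([
  {"tx": -1, "ty": 1, "tz": 12, "ax": 0.002, "ay": -0.004, "az": 0},
  {"tx": 0, "ty": 0, "tz": 0, "ax": 0, "ay": 0, "az": 0},
  {"tx": -1, "ty": 0, "tz": 10, "ax": 0, "ay": 0, "az": 0},
  {"tx": 0, "ty": 0, "tz": 0, "ax": 0, "ay": 0, "az": 0},
])

```text
t: 15.2
ee_pos: [442.3, -130.9, 68.1]
tool_rot: [-0.0, 1.0, -0.018, -0.001]
wrist_force: [-0.3, 0.8, -0.1]
gripper_width: 0.007
```

```bash
python3 go.py 444.1 -140.3 67 -92.3;python3 tip.py w9; python3 knob.py w9.npz wrist
```

```text
t 15.2 pos [ 442.3 -130.9   68.1] jaw -92.1 tool shift [2.1 9.4 1.1] az 0.003 tiltfix [-0.001  0.003  0.   ] F [-0.3  0.8 -0.1] Tq [ 0.05  0.09 -0.01] g 0.7 q [-0.48  0.13  1.93 -0.    1.08  1.13]
-56 225 [  3. -15. -58.] [ 10.  11. -54.] inner 0.1
-52 213 [  7. -15. -54.] [ 10.  11. -50.] inner 0.2
-48 194 [  7. -14. -50.] [ 10.  11. -46.] inner 0.2
-44 179 [  7. -14. -46.] [ 10.  10. -42.] inner 0.2
-40 177 [  7. -14. -42.] [ 10.  10. -38.] inner 0.2
-36 154 [  7. -14. -38.] [ 10.  10. -34.] inner 0.2
-32 139 [  7. -14. -34.] [ 10.  10. -30.] inner 0.1
-28 135 [  7. -14. -30.] [ 10.  10. -26.] inner 0.1
-24 579 [  1. -14. -26.] [ 14.  35. -22.] inner 0.1
-20 148 [  2. -14. -22.] [ 14.  35. -18.] inner 0.0
-16 124 [  5. -14. -18.] [ 14.  22. -14.] inner 0.0
-12 95 [  6. -12. -14.] [ 13.  22. -10.] inner 0.0
-8 64 [  4.  -9. -10.] [14. 21. -6.] inner 0.0
-4 21 [ 4. -5. -6.] [13. 21. -2.] inner 0.1
0 149 [ 4. 10. -2.] [14. 47.  2.] inner 9.7
wrist 1846 [ 466.9 -150.8] [38.7 44.2] 76.1 top [91.6 92.7]
 all>62 circle ((465.04248046875, -154.06297302246094), 30.697221755981445)
```

View pics/w9.png

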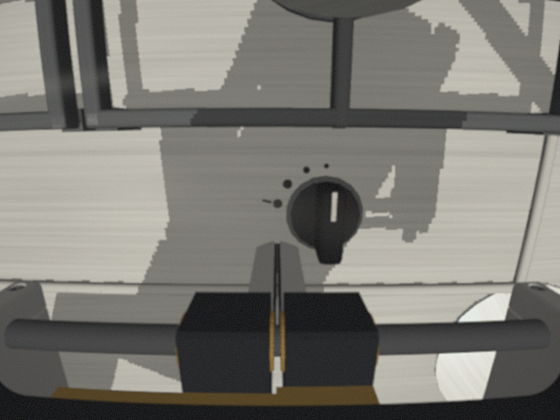

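Request:
drive_tool([
  {"tx": 0, "ty": 6, "tz": 0, "ax": 0, "ay": 0, "az": 0},
  {"tx": 0, "ty": 4, "tz": 0, "ax": 0, "ay": 0, "az": 0},
  {"tx": 0, "ty": 4, "tz": 0, "ax": 0, "ay": 0, "az": 0},
  {"tx": 0, "ty": 0, "tz": 0, "ax": 0, "ay": 0, "az": 0},
])

```text
t: 15.65
ee_pos: [442.3, -145.6, 69.2]
tool_rot: [-0.001, 1.0, -0.019, -0.001]
wrist_force: [0.3, -0.1, 0.3]
gripper_width: 0.004
```

```bash
python3 go.py 442.5 -151 67 -92.3;python3 tip.py w10 >/dev/null
```

```text
t 15.65 pos [ 442.3 -145.6   69.2] jaw -92.1 tool shift [0.4 5.4 2.2] az 0.003 tiltfix [-0.002  0.002  0.   ] F [ 0.3 -0.1  0.3] Tq [0.06 0.06 0.05] g 0.4 q [-0.5   0.14  1.92  0.    1.09  1.1 ]
```

View pics/w10.png

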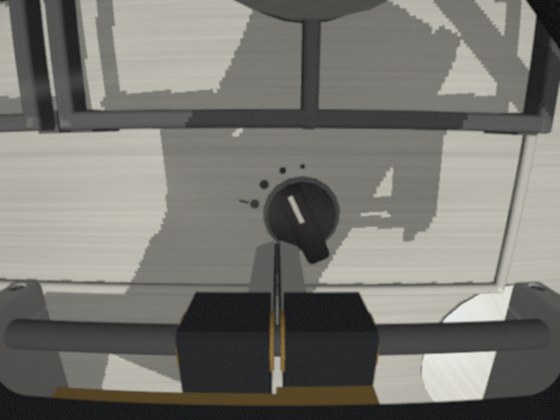

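The knob turned about 0.4 rad (low), as predicted; its bar now points from (320,255) to (295,198). Continuing along the arc.

Request:
drive_tool([
  {"tx": 0, "ty": 5, "tz": 1, "ax": 0, "ay": 0, "az": 0},
  {"tx": 1.5, "ty": 4, "tz": 0, "ax": 0, "ay": 0, "az": 0},
  {"tx": 0, "ty": 0, "tz": 0, "ax": 0, "ay": 0, "az": 0},
])

```text
t: 16.0
ee_pos: [443.0, -154.3, 68.2]
tool_rot: [-0.002, 1.0, -0.019, -0.002]
wrist_force: [-1.3, 2.6, 1.9]
gripper_width: 0.007
```

```bash
python3 go.py 447.3 -159.5 67 -92.3;python3 tip.py w11 >/dev/null
```

```text
t 16.0 pos [ 443.  -154.3   68.2] jaw -92.1 tool shift [4.5 5.  1.1] az 0.003 tiltfix [-0.004  0.003  0.   ] F [-1.3  2.6  1.9] Tq [0.48 0.23 0.01] g 0.7 q [-0.52  0.15  1.91  0.    1.09  1.09]
```

View pics/w11.png

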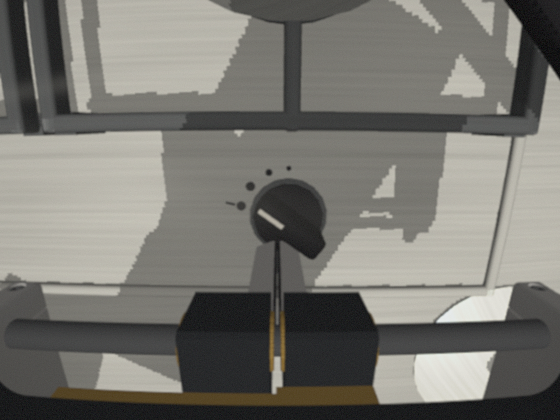

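Now near "full" (about 0.95), with the spring starting to push back. On to spark.

Request:
drive_tool([
  {"tx": 3, "ty": 3, "tz": 0.5, "ax": 0, "ay": 0, "az": 0},
  {"tx": 3, "ty": 2, "tz": 0, "ax": 0, "ay": 0, "az": 0},
  {"tx": 3, "ty": 1, "tz": 0, "ax": 0, "ay": 0, "az": 0},
])

```text
t: 16.35
ee_pos: [443.5, -155.8, 66.2]
tool_rot: [-0.007, 1.0, -0.018, -0.012]
wrist_force: [-8.8, 4.5, 6.7]
gripper_width: 0.004
```

```bash
python3 go.py 451.3 -160.7 67 -92.3;python3 tip.py w12 >/dev/null
```

```text
t 16.35 pos [ 443.5 -155.8   66.2] jaw -92.1 tool shift [ 7.9  4.6 -1. ] az 0.004 tiltfix [-0.014  0.024  0.   ] F [-8.8  4.5  6.7] Tq [ 0.87  1.65 -0.09] g 0.4 q [-0.52  0.17  1.9   0.    1.11  1.08]
```

View pics/w12.png

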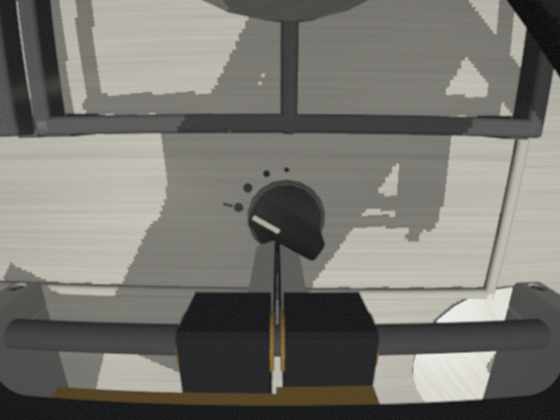

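Request:
drive_tool([
  {"tx": 6, "ty": 4, "tz": -1, "ax": -0.014, "ay": 0.024, "az": 0},
  {"tx": 7, "ty": 4, "tz": 0, "ax": 0, "ay": 0, "az": 0},
])

```text
t: 16.6
ee_pos: [445.4, -158.9, 64.7]
tool_rot: [-0.005, 1.0, -0.017, -0.012]
wrist_force: [-15.7, 5.2, 13.1]
gripper_width: 0.007
```

```bash
python3 go.py 451.3 -160.7 67 -92.3
```

```text
t 16.6 pos [ 445.4 -158.9   64.7] jaw -92.0 tool shift [ 5.9  1.6 -2.5] az 0.005 tiltfix [-0.01   0.025  0.   ] F [-15.7   5.2  13.1] Tq [ 0.87  2.78 -0.12] g 0.6 q [-0.52  0.17  1.89 -0.    1.1   1.08]
```

Request:
drive_tool([
  {"tx": 6, "ty": 3, "tz": -4, "ax": -0.01, "ay": 0.03, "az": 0},
  {"tx": 8, "ty": 2, "tz": -3, "ax": 0, "ay": 0.01, "az": 0},
])

```text
t: 16.8
ee_pos: [444.7, -157.7, 65.1]
tool_rot: [-0.007, 1.0, -0.017, -0.009]
wrist_force: [-17.9, 2.7, 7.0]
gripper_width: 0.006
```

```bash
python3 go.py 451.3 -160.7 67 -92.3;python3 tip.py w13 >/dev/null
```

```text
t 16.8 pos [ 444.7 -157.7   65.1] jaw -91.9 tool shift [ 6.6  2.8 -2. ] az 0.007 tiltfix [-0.013  0.018  0.   ] F [-17.9   2.7   7. ] Tq [ 0.43  3.37 -0.14] g 0.6 q [-0.53  0.17  1.9   0.    1.1   1.08]
```

View pics/w13.png

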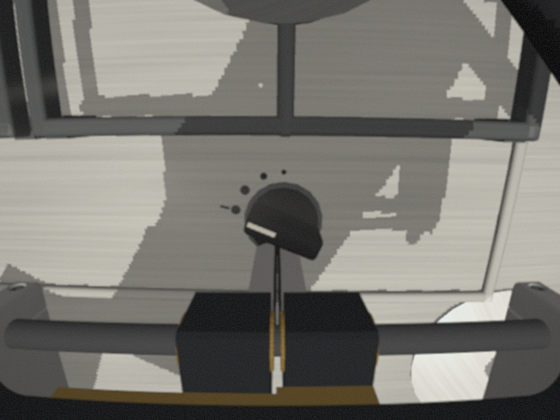

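```bash
cat > ang.py <<'E'
from h import *
import sys
for f in sys.argv[1:]:
    z=np.load(f);C=cloud('wrist',z['d'],z['T']);H=C[...,2];g=z['p'].max(2)
    hsv=z['p'].astype(int)
    m=(H>88)&(H<96)&(abs(C[...,0]-466)<30)&(abs(C[...,1]+161)<30)&((g<48)|(g>120))
    k,l,st,_=cv2.connectedComponentsWithStats(m.astype(np.uint8));i=1+np.argmax(st[1:,4])
    Q=C[l==i];r=cv2.minAreaRect(Q[:,:2].astype(np.float32))
    u=np.linalg.svd(Q[:,:2]-Q[:,:2].mean(0),full_matrices=False)[2][0]
    a=np.degrees(np.arctan2(u[1],u[0]))%180
    print(f,len(Q),st[i].tolist(),np.round(r[0],1),np.round(r[1],1),'theta',np.radians(a+2.25).round(3))
E
python3 ang.py w9.npz w10.npz w11.npz w12.npz w13.npz
```

```text
w9.npz 1494 [318, 189, 28, 75, 1494] [ 464.9 -160.1] [14.3 42.7] theta 3.144
w10.npz 1397 [279, 190, 49, 73, 1397] [ 465.  -159.8] [42.8 14. ] theta 0.423
w11.npz 1236 [255, 207, 70, 52, 1236] [ 463.7 -161.1] [39.3 14.1] theta 1.027
w12.npz 1385 [250, 209, 73, 51, 1385] [ 464.4 -160.2] [42.2 14. ] theta 1.09
w13.npz 1428 [245, 215, 77, 44, 1428] [ 464.2 -160.2] [41.4 14.5] theta 1.208
```

θ measures 1.21. A bit more push towards the stop.

Request:
drive_tool([
  {"tx": 10, "ty": 3, "tz": -2, "ax": -0.01, "ay": 0.02, "az": 0},
  {"tx": 10, "ty": 3, "tz": -2, "ax": 0, "ay": 0.01, "az": 0},
  {"tx": 10, "ty": 3, "tz": -2, "ax": 0, "ay": 0.01, "az": 0},
])

```text
t: 17.15
ee_pos: [445.8, -159.6, 64.9]
tool_rot: [-0.01, 1.0, -0.015, -0.022]
wrist_force: [-24.3, 6.8, 21.6]
gripper_width: 0.003
```

```bash
python3 go.py 451.3 -160.7 67 -92.3;python3 tip.py w14 >/dev/null; python3 ang.py w14.npz;python3 go.py 451.3 -160.7 67 -92.3
```

```text
t 17.15 pos [ 445.8 -159.6   64.9] jaw -91.7 tool shift [ 5.4  0.9 -2.4] az 0.011 tiltfix [-0.02   0.045  0.   ] F [-24.3   6.8  21.6] Tq [ 1.2   4.45 -0.18] g 0.3 q [-0.52  0.19  1.87 -0.    1.13  1.08]
w14.npz 1543 [241, 220, 78, 38, 1543] [ 464.8 -160.3] [42.  13.6] theta 1.32
t 17.2 pos [ 445.8 -159.6   64.9] jaw -91.7 tool shift [ 5.4  0.9 -2.3] az 0.01 tiltfix [-0.02   0.045  0.   ] F [-24.6   6.5  20.4] Tq [ 1.26  4.55 -0.22] g 0.5 q [-0.52  0.19  1.87 -0.    1.13  1.08]
```

```bash
python3 pan.py e; python3 ang.py e_wrist.npz; python3 pan.py f|grep xx; python3 ang.py f_wrist.npz; python3 pan.py g|grep xx; python3 ang.py g_wrist.npz;python3 go.py 451.3 -160.7 67 -92.3
```

```text
wrist few
scene rim 446 [ 640.8 -165.8   73.7]
  handle [ 527.6 -271.9] 43.6
side rim 329 [ 639.1 -169.1   74. ]
  handle [ 514.3 -286.8] -135.5
e_wrist.npz 1543 [241, 220, 78, 38, 1543] [ 464.8 -160.4] [42.1 13.8] theta 1.32
f_wrist.npz 1544 [241, 220, 78, 38, 1544] [ 464.8 -160.3] [41.9 13.7] theta 1.317
g_wrist.npz 1553 [241, 220, 78, 38, 1553] [ 464.9 -160.4] [42.1 13.6] theta 1.321
t 17.65 pos [ 445.8 -159.6   64.9] jaw -91.7 tool shift [ 5.4  0.9 -2.4] az 0.011 tiltfix [-0.019  0.044  0.   ] F [-23.2   6.1  19.2] Tq [ 1.11  4.36 -0.19] g 0.7 q [-0.52  0.19  1.87 -0.    1.13  1.08]
```

View pics/g_wrist.png

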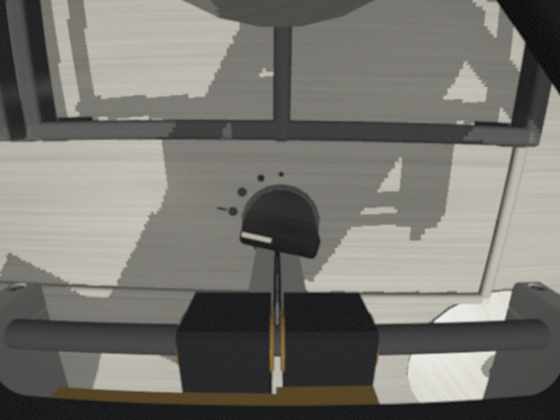

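View pics/g_scene.png

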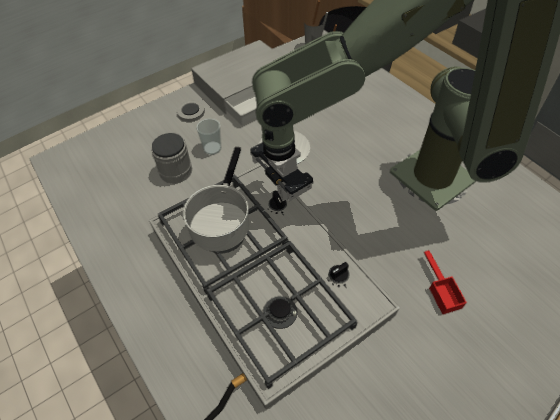

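The knob has stayed at θ ≈ 1.32 for 0.5 s. The bar lies nearly crosswise at (280,238) with the fingers pressing on it, the forces are steady, and the pan hasn't moved. The small knob at (338,272) is unchanged. Handing in.

```bash
python3 -c "
from h import *
print(bot.job_done()); s=bot.state(); print(s['t'],s['ee_pos'],s['wrist_force'])"
```

```text
the job is handed in; nothing more can be done
None
the job is handed in; nothing more can be done
```

The saucepan is on the large burner and the large burner's knob is held at spark. I handed the job in at about t = 17.7 s; no verdict is reported, so the results below are my own last checks.

**What I did**
- **Pan:** I gripped the handle and slid the pan about 258 mm along the grate. Then I let go and moved clear.
- **Knob:** I pushed the knob's bar anticlockwise with the closed fingers, past low and full to spark. I did not grip the bar, because with fingers this short the gripper's body could have touched the pan when turned.

**Last checks**
- **Pan position:** The rim fit puts it at about (640, -166), against a burner centre of (635.5, -167). That is about 5 mm off, and the limit is 25 mm. I did not measure its tilt after the slide.
- **Knob angle:** It measured 1.32 rad, steady over 0.5 s. The wrist force was also steady, about 31 N in total.
- **Small knob and other objects:** The small knob and the lid, cup, canister and scoop look unmoved in the pictures. I did not measure their shift.

**What failed or disagreed**
- **First grasp:** It closed just above the handle. The pictures put the fingertips about 5 mm behind the reported TCP, where the text says 25 mm ahead. I worked from the seen tips after that.
- **Side camera:** It reads about 3–5 mm off the other two cameras in y, and up to about 4 mm in x.
- **Upward force:** About 20 N pushes up on the fingers while the knob is held. I think a fingertip is resting on the knob's skirt, but I did not confirm it.
- **First move call:** It was refused because its rows left out some keys. Nothing moved.

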